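Hold an angle bracket in a comparator gauge

TASK

Check-gauge the long aluminium angle bracket: set it down on the base plate of the dial-indicator gauge at the open end, upright back along the fence, foot towards the robot and still short of the indicator, then slide it along the fence, under the indicator, until it touches the stop block. Finish holding it there for the reading: with the fingers keep pushing it firmly down on the base plate and back against the fence at the same time, and end the program while still pressing. Leave the other things on the bench where they are, and keep the gripper and arm off the indicator.

Things in the scene. Friction and masses are not known exactly. Their poses are not given: they have to be found in the camera images.
- bracket: Workpiece: loose aluminium angle bracket, 0.4-0.55 kg, lying on its foot. Origin: centre of its underside; y along its 130 mm length, z up. Foot 55 mm deep (x -27.5 to +27.5 mm), 12 mm thick. Upright: 12 mm thick plate at x +15.5 to +27.5 mm, 70 mm high, top corners rounded R15; back face x = +27.5 mm. Inside corner at x = 15.5, z = 12 mm. Can be gripped from above across the upright.
- foot_front (a point): A point on the bracket: middle of the free front edge of its foot, on the underside (43 mm in front of the upright).
- gauge: Comparator gauge, fixed. Origin: on the bench under the centre of its base plate; x from its front (robot side) towards the fence, y along the fence towards the stop block, z up. All its parts are given in this frame. Fully home, the bracket's origin is at x = -17.5, y = +60, z = +25 mm with its axes parallel to the gauge's.
- base_plate: Ground, lightly oiled steel plate of the gauge (like fence and stop: friction about 0.2), 170 (x) x 320 (y) mm, top face 25 mm above the bench. Its origin is the same as the gauge's.
- fence: Dark steel rail screwed on the base plate. Its front face, facing the robot, is at x = +10 mm; 18 mm thick, 25 mm high above the plate (top 50 mm above the bench), from y = -145 to y = +125 mm. Its origin is the same as the gauge's. The -y end is the open end: nothing is above the plate there.
- stop_block: Dark steel block at the +y end of the plate, 25 mm high above the plate; its stop face looks to -y and is at y = +125 mm, from x = -36 to x = +10 mm. Its origin is the same as the gauge's.
- indicator: Fixed column, clamp and dial indicator (origin: the gauge's). Column 20 mm diameter at x = +62, y = +105 mm, 210 mm high; clamp screw out to y = +63 mm there. Dial 52 mm diameter (x -4 to +14 mm), centre y = +105, z = 166 mm, over the place where the upright goes; its 8 mm stem reaches down to z = 117 mm.
- plunger (a joint): Travel of the indicator's spring plunger, m: 0 hanging free, grows upward to 0.010. Axis at x = +4, y = +105 mm of the gauge. Its round tip, 10 mm diameter, hangs at z = 93 mm, 2 mm lower than the top of a bracket standing on the plate, whose rounded corner lifts it as it slides under. Spring about 1 N.
- short_bracket: Bystander: a small angle bracket 55 mm long, 45 mm deep, 45 mm high, loose on the bench.
- sleeve1: Bystander: flanged steel sleeve standing on its flange; flange 100 mm diameter, tube 64 mm diameter, 78 mm high. Origin: centre of its underside.
- sleeve2: Bystander: a sleeve like sleeve1.
- sleeve3: Bystander: a sleeve like sleeve1.
- micrometer: Bystander: outside micrometer lying on the bench, about 170 mm long and 18 mm thick.
- deburring_tool: Bystander: hand deburring tool with black handle, 150 mm long, lying on the bench.
- setting_ring: Bystander: steel setting ring, 38 mm diameter, 18 mm high, on the base plate behind the fence near x = +57, y = -125 mm of the gauge frame.
Not all that is in view belongs to the job. What is shaped like the bracket but green or red is not meant.

How it is judged:
By the outcome, as a careful person would: the job done as asked, in the order asked, and still so for the second after the job is handed in, while the arm keeps its last pose, push and grip.
It also fails if it takes over 61 s, if anything falls off the work surface, if the arm or the gripper's body presses on something with over 40 N, if the wrist force passes 120 N, or if a joint passes its speed limit or range.

ROBOT

A 6-joint arm with a two-finger parallel gripper is mounted at the origin on the work surface. World frame = base frame: x ahead of the robot, y to its left, z up, the work surface at z = 0. Lengths are in m, angles in rad, forces in N, time in s.
With the tool pointing down it reaches from about 0.3 to 0.75 m from the base axis. Payload 8.5 kg.
Tool frame: the origin (TCP) lies on the centre line of the jaws, within the pads' length; the fingertips stand 25 mm ahead of it and the grasp point (between the pads) lies 6 mm ahead of it; z points along the fingers, y is the direction in which the jaws open and shut (so a half turn about z gives the same grasp; the last joint's range is limited). The gripper opens to 85 mm and grips with 20 to 120 N. Pads are 22 mm wide; open, the fingers measure 114 mm over their backs; the gripper's body (76 mm by 85 mm) begins 54 mm behind the grasp point. The pads swing forward as they close: fully open they stand 13 mm farther back than shut.
Start: joints at [1.064, 0.381, 1.297, -0, 1.464, -0.215], TCP at [0.158, 0.527, 0.256] pointing down, gripper open.
Joint ranges: [-3.11, 3.11], [-0.89, 2.33], [0.22, 2.48], [-1.42, 4.56], [0.17, 2.85], [-2.88, 2.88]. Speed limits (rad/s): [2.39, 2.39, 3.14, 3.14, 3.14, 3.14].

INTERFACE

Orientations are given as a unit quaternion [w, x, y, z].
In Python, from workcell import get_state, vision, manip gives the robot as it stands.
- The arm moves only by the shell command python3 -m pendant 'ROWS'. ROWS is JSON, a list that holds one entry, the list of rows, each a list of 5 numbers: the shift along the world's x, y, z in cm, then the turn about the world's z in rad, then the opening, from 0 (shut) to 1 (fully open). A call has 1 to 5 rows; each row is the pose to reach, as a shift and turn from the pose measured when the call began; what a row does not reach only later rows make up. A row lasts 1/10 s, in which the tool goes at most 50 mm and 8.59 degrees, less where a joint would pass 70% of its speed; a pose out of reach is approached as far as the arm can. A call with a gripper value outside its range is refused whole. The fingers move at their own pace and stop on an object; the grip force is fixed at half the most. Time passes only in rows, so rows that repeat a pose let the fingers close. It gives the time, the measured TCP pose, the force and the opening at its end, in the units of the state.
- get_state(): the state, without advancing time (a new reading comes with each control period).
- vision.snapshot(name): name is "side" or "top"; returns a dict with "pixels" (420x560x3 uint8, blue, green, red), "mtx" (3x3 intrinsics, pixels), "rvec" (rotation vector, rad) and "tvec" (3), from world to camera coordinates, as OpenCV has them. Camera axes: x right, y down, z forward; pixel columns grow to the right and rows downward; lengths in m; the calibration is good to about 2 mm. A picture is of the moment at which its call begins. There is no depth.
- manip.close_job(): hands the job in, once; it reports no verdict.
The state is a dict: "clock": time; "joints": joint angles; "qvel": joint speeds; "effort": joint torques, N m; "tool_pos": TCP position; "ee_rot": TCP orientation; "ft_force": force on the tool from outside, world axes, zero at the start; "torque": the same for the moment, N m; "gripper_width": finger opening in m.
Only numpy, scipy, OpenCV 4.12 (cv2) and the standard library are available. Lean on these libraries where they do the work, as an engineer would, in place of code of your own. Each camera call takes 0.05 s, during which the arm holds its last target.

## Working session

There is one attempt and no reset: what is moved stays moved. The work goes in short steps, Python scripts to look and compute and a shell command to move; the robot and the scene stay as the last step left them, time stands still between calls to the robot, and variables do not carry over. Pictures are saved under pics/ and viewed, and the job is handed in when it is done.

```bash
ls; mkdir -p pics
cat > h.py <<'E'
import numpy as np,cv2
from workcell import get_state, vision, manip
def snap(n,save):
    s=vision.snapshot(n); cv2.imwrite('pics/'+save+'.png',s['pixels']); np.savez('pics/'+save+'.npz',**{k:np.asarray(v) for k,v in s.items()}); return s
def load(save): return dict(np.load('pics/'+save+'.npz'))
def ray(s,u,v):
    R=cv2.Rodrigues(np.array(s['rvec'],float))[0];t=np.array(s['tvec'],float).ravel()
    d=R.T@np.linalg.inv(np.array(s['mtx']))@np.array([u,v,1.]);return -R.T@t,d
def onz(s,u,v,z):
    o,d=ray(s,u,v);return o+d*(z-o[2])/d[2]
def proj(s,P):
    return cv2.projectPoints(np.array(P,float).reshape(-1,3),np.array(s['rvec'],float),np.array(s['tvec'],float),np.array(s['mtx'],float),None)[0].reshape(-1,2)
E
python3 - <<'E'
from h import *
for n in('top','side'):
    s=snap(n,n+'0');print(n,ray(s,280,210))
st=get_state();print(st)
E
```

```text
pics
top (array([ 0.34169853, -0.05628878,  1.07378618]), array([ 0.14063226,  0.00379844, -0.99022965]))
side (array([ 0.06937625, -0.86421554,  0.80744498]), array([ 0.36333543,  0.67625034, -0.64090632]))
{'clock': 0.1, 'joints': array([ 1.06367738e+00,  3.81155340e-01,  1.29817223e+00,  9.70532646e-06,
        1.46359879e+00, -2.15288679e-01]), 'qvel': array([-0.00100864, -0.00112789, -0.00304018,  0.00053499, -0.00185304,
       -0.00078338]), 'effort': array([ 4.45237529e-03, -4.49219191e+01, -2.31655973e+01, -1.28489705e-04,
        3.66830020e-03, -1.30718664e-05]), 'tool_pos': array([0.15811794, 0.5265416 , 0.25576344]), 'ee_rot': array([-2.40179644e-04,  1.45398384e-01,  9.89372966e-01, -6.22117999e-04]), 'ft_force': array([-0.33648074, -0.21460024, -0.04105762]), 'torque': array([ 0.01280288, -0.02470275, -0.00381512]), 'gripper_width': 0.08573264644176155}
```

View pics/top0.png

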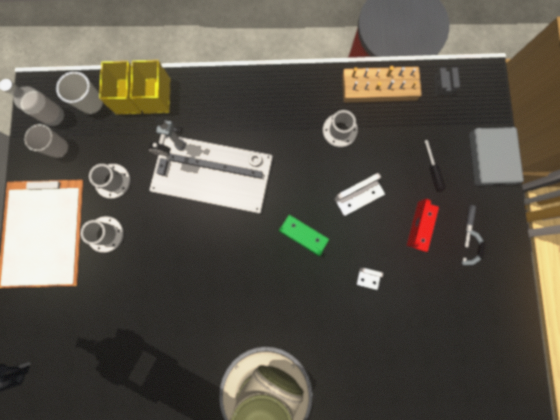

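View pics/side0.png

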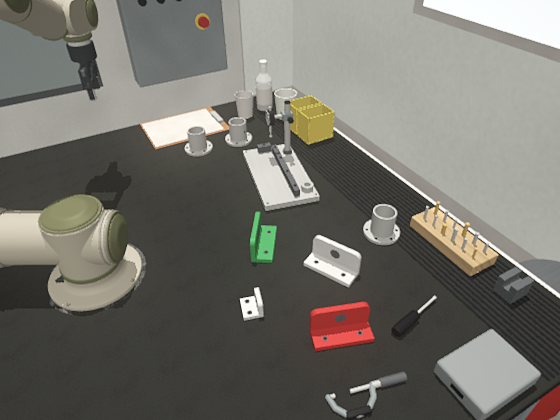

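The top view has the robot at (265,390) and the gauge at (212,172). These could be taken for the bracket: a silver long angle at top (360,195) / side (333,260), the small silver one at top (370,278) / side (252,305), green at (304,235), and red at (426,226). I choose the long silver one at (360,195) and check it in a crop.

Run:
```python
from h import *
s=load('top0');a=s['pixels'][165:225,325:395];a=cv2.resize(a,None,fx=8,fy=8,interpolation=cv2.INTER_CUBIC)
cv2.imwrite('pics/c1.png',a)
a=s['pixels'][115:220,140:280];a=cv2.resize(a,None,fx=5.5,fy=5.5,interpolation=cv2.INTER_CUBIC)
cv2.imwrite('pics/c2.png',a)
s=load('side0');a=s['pixels'][225:295,295:370];cv2.imwrite('pics/c3.png',cv2.resize(a,None,fx=8,fy=8,interpolation=cv2.INTER_CUBIC))
a=s['pixels'][90:215,235:325];cv2.imwrite('pics/c4.png',cv2.resize(a,None,fx=4.8,fy=4.8,interpolation=cv2.INTER_CUBIC))
```

```text
(no output)
```

View pics/c1.png

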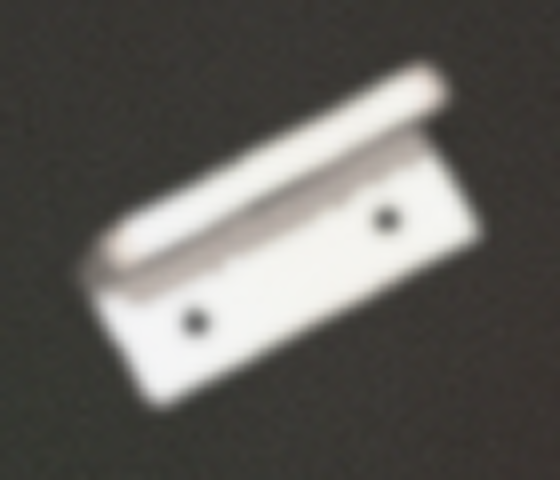

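View pics/c2.png

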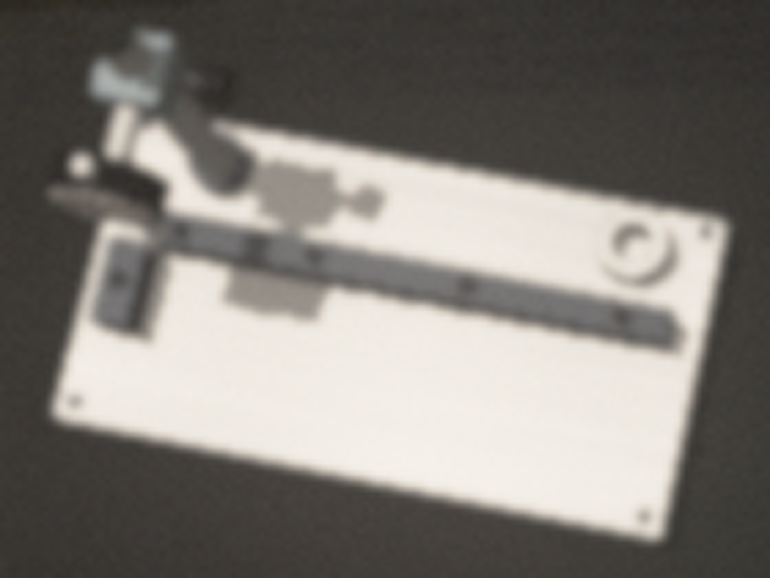

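View pics/c3.png

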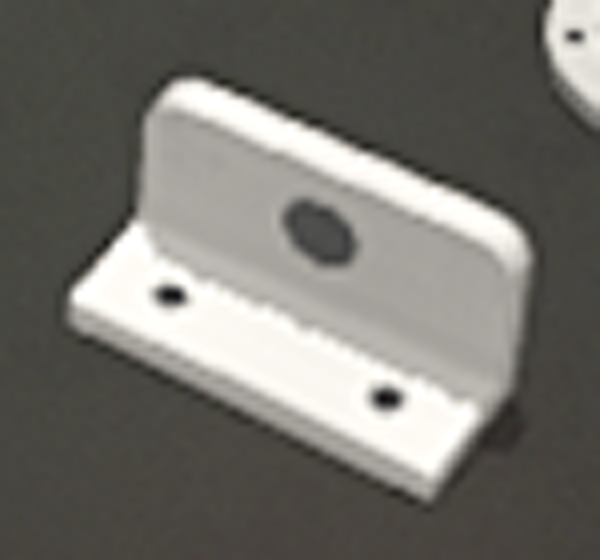

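View pics/c4.png

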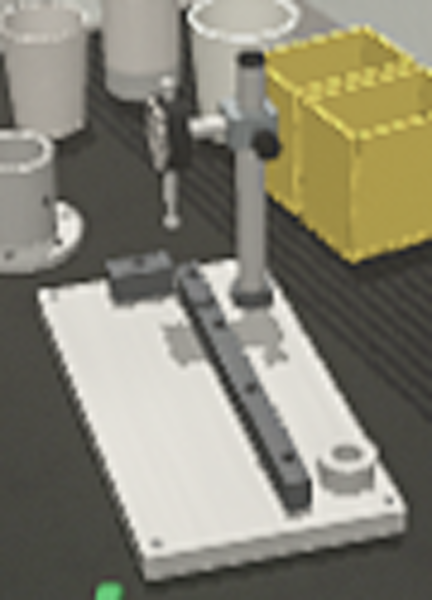

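The crops confirm it: c1 and c3 show a long silver angle, with its hole in the upright and its foot towards the robot (top ~(344..385, 194..216)). c2 shows the plate with its stop at the left, the open end at the right and the indicator at top left. Next I measure.

```bash
cat > m.py <<'E'
from h import *
def fitrect(P,L,W):
    # minAreaRect
    r=cv2.minAreaRect(P.astype(np.float32)*1000);return r
def edge(s,p,q,z,n=40,w=4,dark_to=None):
    """subpixel edge between pixel p,q: max gradient along normals, projected to z; returns centroid, direction (world)"""
    g=cv2.GaussianBlur(cv2.cvtColor(s['pixels'],cv2.COLOR_BGR2GRAY).astype(np.float32),(0,0),0.7)
    p,q=np.array(p,float),np.array(q,float);d=(q-p)/np.linalg.norm(q-p);nn=np.array([-d[1],d[0]])
    t=np.arange(-w,w+.01,.1);pts=[]
    for a in np.linspace(.08,.92,n):
        c=p+(q-p)*a;X=c+t[:,None]*nn
        v=cv2.remap(g,X[:,0].astype(np.float32)[None],X[:,1].astype(np.float32)[None],cv2.INTER_LINEAR)[0]
        gr=np.abs(np.gradient(v));k=gr.argmax()
        sl=slice(max(0,k-8),k+9);pts.append(c+nn*(t[sl]*gr[sl]).sum()/gr[sl].sum())
    pts=np.array(pts);W=np.array([onz(s,*x,z)[:2] for x in pts])
    l=cv2.fitLine(W.astype(np.float32),cv2.DIST_HUBER,0,.001,.001).ravel()
    res=np.abs((W-l[2:])@np.array([-l[1],l[0]]))
    return l[2:],l[:2],np.median(res)*1000
def inter(a,b):
    k=np.linalg.solve(np.array([a[1],-b[1]]).T,b[0]-a[0]);return a[0]+a[1]*k[0]
E
python3 - <<'E'
from m import *
s=load('top0')
c=lambda x,y,ox,oy,f:((x+.5)/f-.5+ox,(y+.5)/f-.5+oy)
C=lambda x,y:c(x,y,140,115,5.5)
fl,fr,br,bl=C(52,418),C(662,540),C(728,220),C(115,110)
F=edge(s,fl,fr,.025);R=edge(s,fr,br,.025);B=edge(s,C(250,125),br,.025);L=edge(s,fl,C(95,240),.025,w=3)
for n,e in zip('FRBL',(F,R,B,L)):print(n,e[0],np.degrees(np.arctan2(e[1][1],e[1][0])),e[2])
P=[inter(F,L),inter(F,R),inter(R,B),inter(B,L)]
print(np.round(P,4),[np.linalg.norm(P[i]-P[i-1]) for i in range(4)],np.mean(P,0))
FE=edge(s,C(340,290),C(660,345),.025+.0,w=2.5);print('fence foot',FE,np.degrees(np.arctan2(FE[1][1],FE[1][0])))
# bracket
D=lambda x,y:c(x,y,325,165,8)
f=edge(s,D(155,408),D(485,235),.012);r=edge(s,D(485,235),D(435,150),.012,w=3);l=edge(s,D(155,408),D(92,290),.012,w=3)
t=edge(s,D(130,220),D(410,65),.070,w=3)
for n,e in zip('frlt',(f,r,l,t)):print(n,e[0],np.degrees(np.arctan2(e[1][1],e[1][0])),e[2])
a,b=inter(f,l),inter(f,r);print('front corners',a,b,np.linalg.norm(a-b)*1000)
n=np.array([-f[1][1],f[1][0]]);print('front->back of upright top',(t[0]-a)@n*1000)
E
```

```text
F [0.52018875 0.15955903] 76.93396 0.5294030516542999
R [ 0.57250005 -0.01633756] -13.320362 0.47363179140970324
B [0.67861325 0.08351405] 77.058235 0.6056881458114555
L [0.6037022  0.30749148] -12.388057 0.6244561120113375
[[ 0.5569  0.3178]
 [ 0.4842  0.0046]
 [ 0.6514 -0.035 ]
 [ 0.724   0.2811]] [np.float32(0.17108701), np.float32(0.32152954), np.float32(0.17178017), np.float32(0.3243172)] [0.6041276  0.14209707]
fence foot (array([0.6012573 , 0.08180084], dtype=float32), array([0.22395977, 0.9745984 ], dtype=float32), np.float64(0.43212639631130617)) 77.05829
f [ 0.49959862 -0.28919014] -63.540474 0.24567154218676784
r [ 0.54626876 -0.34346047] 25.1345 0.36151150332758303
l [ 0.49237263 -0.22083686] 27.368872 0.3092771223382885
t [ 0.5533127  -0.26610756] -63.93132 0.46700551471117663
front corners [ 0.4710681 -0.2318654] [ 0.5303306  -0.35093814] 133.00511
front->back of upright top 58.37231
```

```bash
cat >> m.py <<'E'
def frame(o,yaw):
    c,s=np.cos(yaw),np.sin(yaw)
    return lambda P:np.c_[np.array(P,float)[:,:2]/1e3@np.array([[c,s],[-s,c]])+o,np.array(P,float)[:,2]/1e3]
G=frame(np.array([.6041,.1421]),np.radians(-13.0))
BR=lambda o,y:frame(np.array(o),y)
BP=[[-27.5,-65,0],[-27.5,65,0],[-27.5,-65,12],[-27.5,65,12],[15.5,-65,12],[15.5,65,12],[27.5,-50,70],[27.5,50,70],[15.5,-50,70],[15.5,50,70]]
GP=[[-85,-160,25],[-85,160,25],[85,-160,25],[85,160,25],[10,-145,50],[28,-145,50],[10,-145,25],[-36,125,50],[-36,125,25]]
def overlay(s,Ps,box,f,name):
    x0,y0,x1,y1=box;a=cv2.resize(s['pixels'][y0:y1,x0:x1],None,fx=f,fy=f,interpolation=cv2.INTER_CUBIC)
    for p in proj(s,Ps):
        q=(p-[x0,y0]+.5)*f-.5;cv2.drawMarker(a,(int(q[0]),int(q[1])),(0,0,255),cv2.MARKER_CROSS,9,1)
    return a
E
python3 - <<'E'
from m import *
t,s=load('top0'),load('side0')
b=BR([.526,-.279],np.radians(26.3))(BP);g=G(GP)
a=[overlay(t,b,(325,165,395,225),5,''),overlay(s,b,(295,225,370,295),5,''),overlay(t,g,(140,115,280,220),2.8,''),overlay(s,g,(235,130,325,215),4,'')]
A=np.zeros((600,800,3),np.uint8)
for i,im in enumerate(a):
    h,w=min(300,im.shape[0]),min(400,im.shape[1]);A[(i//2)*300:(i//2)*300+h,(i%2)*400:(i%2)*400+w]=im[:h,:w]
cv2.imwrite('pics/ov.png',A)
E
```

```text
(no output)
```

View pics/ov.png

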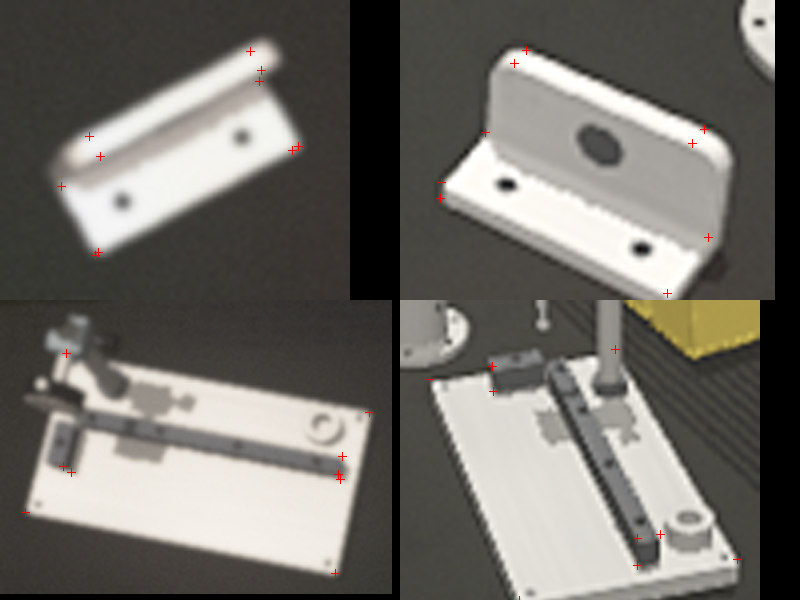

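Top-view overlay matches within about 1 px and the side view within about 2 px, so positions are good to about 2 mm. Moving above the grasp point at bracket y = -32 mm, which keeps the gripper body clear of the dial at the end.

```bash
python3 -m pendant '[[[5,-8,0,-0.1,1],[9,-16,0,-0.2,1],[12,-25,0,-0.3,1],[15,-33,0,-0.4,1],[18,-37,0,-0.45,1]]]'
python3 -c "
from h import *
s=get_state();p=s['tool_pos'];q=s['ee_rot'];R=cv2.Rodrigues(np.zeros(3))[0]
from scipy.spatial.transform import Rotation as T
y=T.from_quat(np.r_[q[1:],q[0]]).as_matrix()[:,1];print((np.array([.5595,-.2982,.057])-p)*100,.459-np.arctan2(y[1],y[0]))"
```

```text
clock: 0.6
tool_pos: [0.2682, 0.3009, 0.2557]
ee_rot: [-0.0, 0.364, 0.932, -0.001]
ft_force: [1.6, -0.3, 0.9]
gripper_width: 0.0848
[ 29.12943584 -59.91431736 -19.86681638] -0.3672712173012063
```

```bash
cat > rem.py <<'E'
import sys
from h import *
from scipy.spatial.transform import Rotation as T
def yaw():
    q=get_state()['ee_rot'];y=T.from_quat(np.r_[q[1:],q[0]]).as_matrix()[:,1];return np.arctan2(y[1],y[0])
if __name__=='__main__':
    x,y,z,w=map(float,sys.argv[1:]);s=get_state()
    print('remaining cm',np.round((np.array([x,y,z])-s['tool_pos'])*100,2),'turn',round((w-yaw()+np.pi/2)%np.pi-np.pi/2,4),'F',np.round(s['ft_force'],1),'j',np.round(s['joints'],2))
E
python3 -m pendant '[[[3,-5,0,-0.07,1],[6,-10,0,-0.15,1],[9,-15,0,-0.22,1],[12,-20,0,-0.3,1],[15,-25,0,-0.367,1]]]'
python3 -m pendant '[[[3,-5,0,0,1],[5,-9,0,0,1],[7,-14,0,0,1],[9,-18,0,0,1],[11,-23,0,0,1]]]'
python3 rem.py .5595 -.2982 .057 .459
```

```text
clock: 1.1
tool_pos: [0.3965, 0.0859, 0.2557]
ee_rot: [-0.001, 0.529, 0.849, -0.001]
ft_force: [0.7, 1.4, -1.2]
gripper_width: 0.0852
clock: 1.6
tool_pos: [0.5042, -0.1393, 0.2554]
ee_rot: [-0.001, 0.529, 0.849, -0.0]
ft_force: [1.0, 0.8, 0.4]
gripper_width: 0.0854
remaining cm [  5.53 -15.89 -19.84] turn 0.0035 F [1.  0.8 0.4] j [-0.5   0.33  1.37 -0.    1.44 -0.95]
```

```bash
python3 -m pendant '[[[2,-5,0,0,1],[3.5,-10,0,0,1],[5.5,-14,0,0,1],[5.5,-15.9,0,0,1],[5.5,-15.9,0,0,1]]]'
python3 rem.py .5595 -.2982 .057 .459
python3 -c "
from m import *
t=snap('top','top1');s=snap('side','side1')
A=np.hstack([cv2.resize(t['pixels'][140:300,290:430],(400,457)),cv2.resize(s['pixels'][150:310,250:390],(400,457))]);cv2.imwrite('pics/v1.png',A)"
```

```text
clock: 2.1
tool_pos: [0.559, -0.3011, 0.2538]
ee_rot: [-0.002, 0.531, 0.848, -0.001]
ft_force: [-1.3, 0.3, -0.3]
gripper_width: 0.0856
remaining cm [  0.05   0.29 -19.68] turn 0.0066 F [-1.3  0.3 -0.3] j [-0.68  0.54  1.04 -0.    1.57 -1.13]
```

View pics/v1.png

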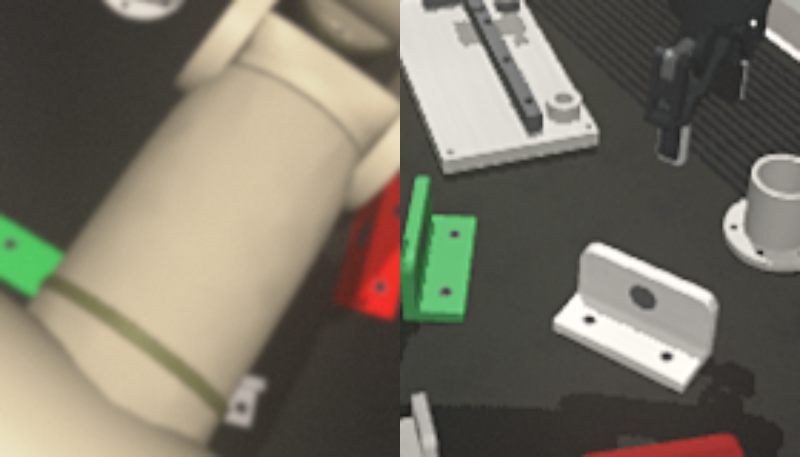

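The arm blocks the top view. The side view shows the bracket undisturbed at crop (640,310), with the open fingers above it. Descending.

```bash
python3 -m pendant '[[[0.1,0.3,-3,0.006,1],[0.1,0.3,-6,0.006,1],[0.1,0.3,-9,0.006,1],[0.1,0.3,-12,0.006,1],[0.1,0.3,-12,0.006,1]]]'
python3 rem.py .5595 -.2982 .057 .459
python3 -c "
from m import *
s=snap('side','side2')
cv2.imwrite('pics/v2.png',cv2.resize(s['pixels'][180:300,270:390],(600,600),interpolation=cv2.INTER_CUBIC))"
```

```text
clock: 2.7
tool_pos: [0.5586, -0.2923, 0.1315]
ee_rot: [-0.005, 0.526, 0.85, 0.0]
ft_force: [-0.6, 0.2, 0.0]
gripper_width: 0.0856
remaining cm [ 0.09 -0.59 -7.45] turn -0.0036 F [-0.6  0.2  0. ] j [-0.67  0.63  1.24 -0.    1.29 -1.13]
```

View pics/v2.png

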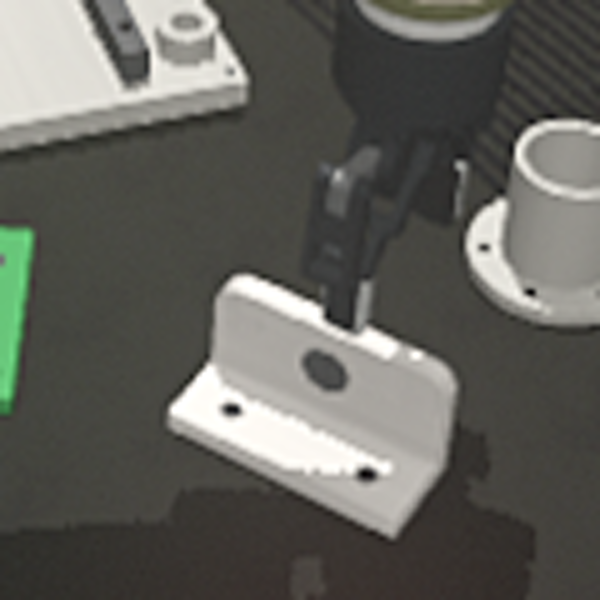

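The side view shows the front finger coming down just in front of the upright, right of its centre hole. Continuing down with the correction.

```bash
python3 -m pendant '[[[0.1,-0.6,-0.5,-0.004,1],[0.1,-0.6,-2.5,-0.004,1],[0.1,-0.6,-4.5,-0.004,1],[0.1,-0.6,-5.5,-0.004,1],[0.1,-0.6,-5.5,-0.004,1]]]'
python3 rem.py .5595 -.2982 .057 .459
python3 -c "
from m import *
s=snap('side','side3')
cv2.imwrite('pics/v3.png',cv2.resize(s['pixels'][180:300,270:390],(600,600),interpolation=cv2.INTER_CUBIC))"
```

```text
clock: 3.25
tool_pos: [0.5605, -0.2993, 0.0791]
ee_rot: [-0.003, 0.528, 0.849, 0.0]
ft_force: [-0.3, 0.5, -0.7]
gripper_width: 0.0853
remaining cm [-0.1   0.11 -2.21] turn 0.0006 F [-0.3  0.5 -0.7] j [-0.68  0.69  1.28 -0.    1.18 -1.13]
```

View pics/v3.png

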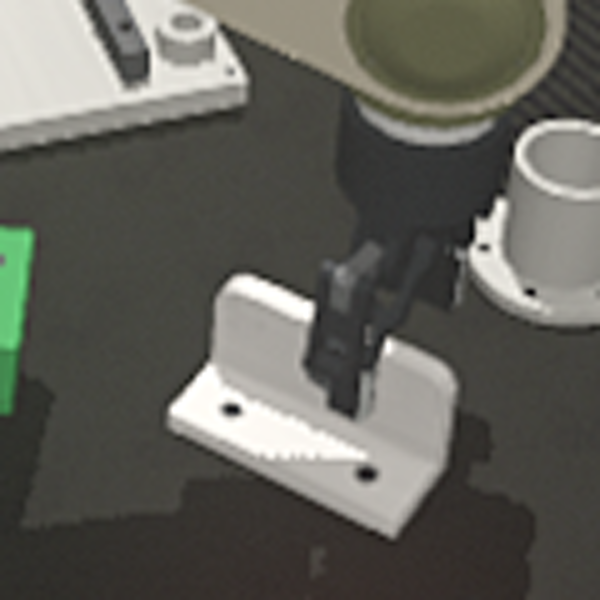

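The front finger is in front of the upright and straddling it. Going to grip height, then closing.

```bash
python3 -m pendant '[[[-0.1,0.1,-1,0,1],[-0.1,0.1,-2.2,0,1],[-0.1,0.1,-2.2,0,1],[-0.1,0.1,-2.2,0,1]]]'
python3 rem.py .5595 -.2982 .057 .459
python3 -m pendant '[[[0,0,0,0,0],[0,0,0,0,0],[0,0,0,0,0],[0,0,0,0,0],[0,0,0,0,0]]]'
python3 -m pendant '[[[0,0,0,0,0],[0,0,0,0,0],[0,0,0,0,0],[0,0,0,0,0],[0,0,0,0,0]]]'
python3 rem.py .5595 -.2982 .057 .459
```

```text
clock: 3.7
tool_pos: [0.5598, -0.2985, 0.0578]
ee_rot: [-0.003, 0.528, 0.849, -0.0]
ft_force: [-0.2, -0.8, 1.1]
gripper_width: 0.085
remaining cm [-0.03  0.03 -0.08] turn 0.0005 F [-0.2 -0.8  1.1] j [-0.68  0.72  1.3  -0.    1.13 -1.13]
clock: 4.2
tool_pos: [0.56, -0.2985, 0.0579]
ee_rot: [-0.003, 0.528, 0.849, 0.0]
ft_force: [2.8, 1.1, 1.1]
gripper_width: 0.0122
clock: 4.7
tool_pos: [0.5601, -0.2986, 0.0581]
ee_rot: [-0.002, 0.528, 0.849, 0.0]
ft_force: [0.6, -0.1, 1.6]
gripper_width: 0.0113
remaining cm [-0.06  0.04 -0.11] turn 0.0006 F [ 0.6 -0.1  1.6] j [-0.68  0.72  1.3  -0.    1.13 -1.13]
```

Gripped at 12 mm opening. Lifting and checking.

```bash
python3 -m pendant '[[[0,0,1,0,0],[0,0,3,0,0],[0,0,6,0,0],[0,0,8,0,0],[0,0,8,0,0]]]'
python3 -c "
from m import *
s=snap('side','side4')
cv2.imwrite('pics/v4.png',cv2.resize(s['pixels'][160:300,250:390],(600,600),interpolation=cv2.INTER_CUBIC))"
```

```text
clock: 5.2
tool_pos: [0.5608, -0.2991, 0.1409]
ee_rot: [-0.0, 0.528, 0.849, -0.0]
ft_force: [0.6, -0.5, -3.6]
gripper_width: 0.0114
```

View pics/v4.png

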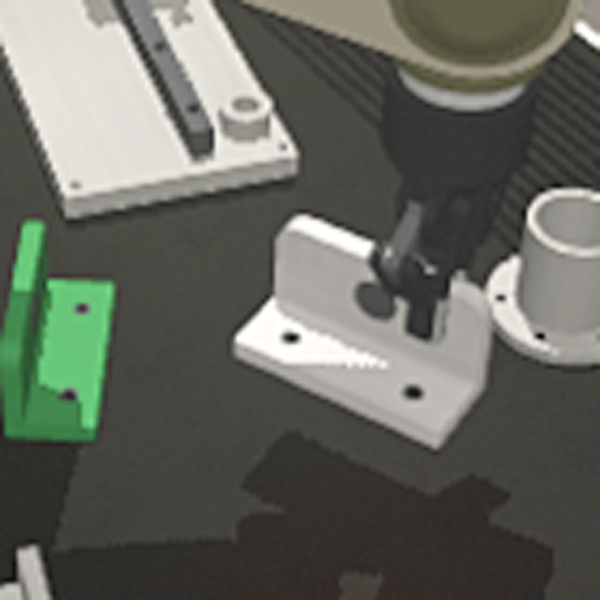

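It is held level and the weight reads about 4–5 N. Carrying it to the open end (tool target gauge x=0, y=-107).

```bash
python3 -m pendant '[[[0,3,2,-0.06,0],[0,7,3,-0.14,0],[0.3,11,3,-0.22,0],[0.6,15,3,-0.32,0],[0.8,19,3,-0.42,0]]]'
python3 -m pendant '[[[0.3,4,0,-0.1,0],[0.6,8,0,-0.18,0],[0.8,12,0,-0.22,0],[0.9,14,0,-0.24,0],[0.9,14,0,-0.24,0]]]'
python3 rem.py .580 .0378 .103 -.227
```

```text
clock: 5.75
tool_pos: [0.5673, -0.1069, 0.167]
ee_rot: [-0.003, 0.695, 0.719, -0.0]
ft_force: [0.5, -0.5, -3.9]
gripper_width: 0.0111
clock: 6.25
tool_pos: [0.5752, 0.0359, 0.1652]
ee_rot: [-0.005, 0.775, 0.632, -0.001]
ft_force: [0.0, -0.6, -4.4]
gripper_width: 0.0112
remaining cm [ 0.48  0.19 -6.22] turn -0.0243 F [ 0.  -0.6 -4.4] j [-0.14  0.51  1.36  0.    1.28  0.06]
```

```bash
python3 -m pendant '[[[0.5,0.2,-2,-0.024,0],[0.5,0.2,-4,-0.024,0],[0.5,0.2,-5.7,-0.024,0],[0.5,0.2,-6.2,-0.024,0],[0.5,0.2,-6.2,-0.024,0]]]'
python3 -m pendant '[[[0,0,0,0,0],[0,0,0,0,0]]]'
python3 rem.py .580 .0378 .103 -.227
python3 -c "
from m import *
t=snap('top','top5');s=snap('side','side5')
A=np.hstack([cv2.resize(t['pixels'][100:240,140:300],(400,350)),cv2.resize(s['pixels'][90:230,210:370],(400,350))]);cv2.imwrite('pics/v5.png',A)"
```

```text
clock: 6.75
tool_pos: [0.5797, 0.0373, 0.1021]
ee_rot: [-0.006, 0.783, 0.622, -0.002]
ft_force: [0.2, 0.2, -3.5]
gripper_width: 0.0114
clock: 6.95
tool_pos: [0.5799, 0.037, 0.1027]
ee_rot: [-0.005, 0.783, 0.622, -0.002]
ft_force: [0.2, 0.9, -4.2]
gripper_width: 0.0117
remaining cm [0.01 0.08 0.03] turn 0.0004 F [ 0.2  0.9 -4.2] j [-0.14  0.59  1.42  0.01  1.14  0.08]
```

View pics/v5.png

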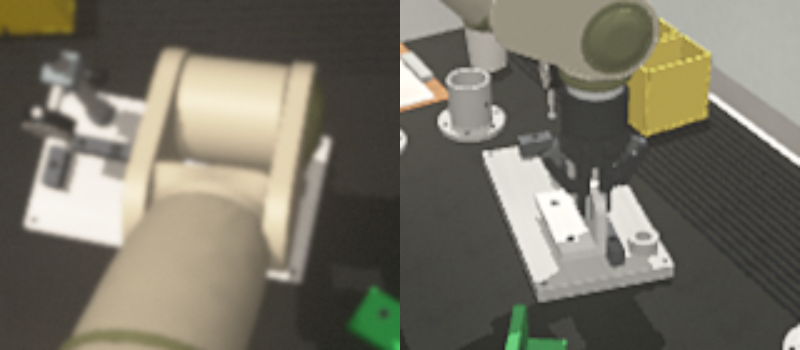

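```bash
cat > ov.py <<'E'
import sys
from m import *
from rem import yaw
# overlay expected bracket from tool pose & gauge in latest side pic
name=sys.argv[1];box=tuple(map(int,sys.argv[2].split(',')))
s=snap('side',name);st=get_state();p=st['tool_pos'];w=yaw();
w=(w+np.pi/2)%np.pi-np.pi/2
off=[float(v) for v in sys.argv[3].split(',')] if len(sys.argv)>3 else [21.5,-32,58]
c,sn=np.cos(w),np.sin(w);o=p[:2]-np.array([c*off[0]-sn*off[1],sn*off[0]+c*off[1]])/1e3
b=frame(o,w)(BP);b[:,2]+=p[2]-off[2]/1e3
f=min(800/(box[2]-box[0]),600/(box[3]-box[1]))
a=overlay(s,np.vstack([b,G(GP)]),box,f,'');cv2.imwrite('pics/'+name+'o.png',a)
R=np.array([[np.cos(-.2269),-np.sin(-.2269)],[np.sin(-.2269),np.cos(-.2269)]])
print('bracket origin in gauge mm',(o-[.6041,.1421])@R*1e3,'z',(p[2]-off[2]/1e3)*1e3)
E
python3 ov.py side6 240,140,330,215
```

```text
bracket origin in gauge mm [-21.49494715 -75.67203143] z 44.58139766313109
```

View pics/side6o.png

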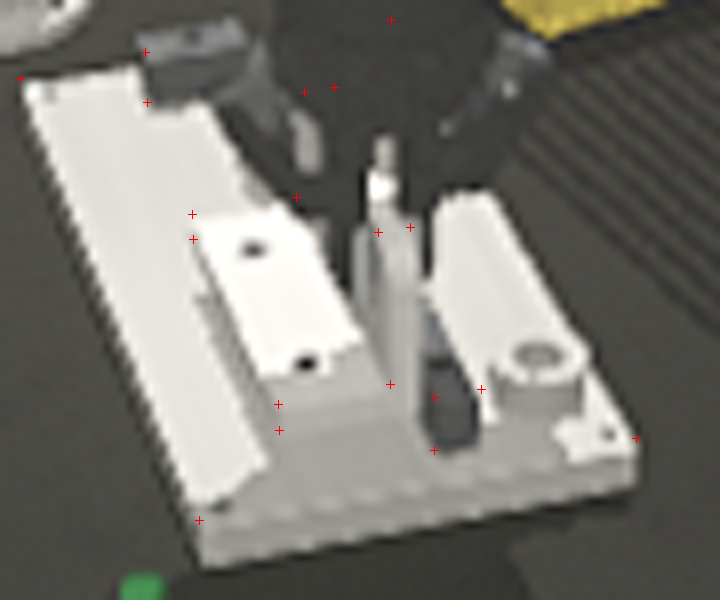

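The side overlay matches the held bracket (near foot corner ~(278,404), inside corner ~(390,384)). It is in front of the fence with about a 4 mm gap. Lowering.

```bash
python3 -m pendant '[[[0,0.1,-0.8,0,0],[0,0.1,-1.6,0,0],[0,0.1,-1.6,0,0],[0,0.1,-1.6,0,0]]]'
python3 -m pendant '[[[0,0,-0.15,0,0],[0,0,-0.3,0,0],[0,0,-0.3,0,0]]]'
python3 rem.py .580 .0378 .083 -.227
```

```text
clock: 7.5
tool_pos: [0.5798, 0.0382, 0.0862]
ee_rot: [-0.006, 0.783, 0.622, -0.002]
ft_force: [-0.2, 0.4, -3.3]
gripper_width: 0.0116
clock: 7.8
tool_pos: [0.5799, 0.0383, 0.0833]
ee_rot: [-0.006, 0.783, 0.622, -0.002]
ft_force: [0.9, 0.1, -2.5]
gripper_width: 0.0114
remaining cm [ 0.01 -0.05 -0.03] turn 0.0002 F [ 0.9  0.1 -2.5] j [-0.14  0.61  1.44  0.01  1.1   0.08]
```

```bash
python3 -m pendant '[[[0,0,-0.1,0,0],[0,0,-0.2,0,0],[0,0,-0.2,0,0]]]'
python3 -m pendant '[[[0,0,-0.2,0,0],[0,0,-0.2,0,0],[0,0,-0.2,0,0]]]'
python3 rem.py .580 .0378 .083 -.227
```

```text
clock: 8.1
tool_pos: [0.5801, 0.0382, 0.083]
ee_rot: [-0.005, 0.783, 0.622, -0.001]
ft_force: [-3.9, -0.9, 9.6]
gripper_width: 0.0112
clock: 8.4
tool_pos: [0.5804, 0.0383, 0.083]
ee_rot: [-0.004, 0.783, 0.623, -0.001]
ft_force: [-4.5, -0.0, 12.5]
gripper_width: 0.0114
remaining cm [-0.04 -0.05 -0.  ] turn -0.0001 F [-4.5 -0.  12.5] j [-0.14  0.61  1.44  0.01  1.09  0.08]
```

It contacts the plate at tool z 0.083, as predicted, with stiffness of about 7 N/mm. Now pressing back to the fence.

```bash
python3 -m pendant '[[[0.2,-0.05,-0.15,0,0],[0.4,-0.1,-0.15,0,0],[0.5,-0.12,-0.15,0,0],[0.6,-0.14,-0.15,0,0],[0.6,-0.14,-0.15,0,0]]]'
python3 rem.py .580 .0378 .083 -.227
python3 ov.py side7 240,140,330,215
```

```text
clock: 8.9
tool_pos: [0.5852, 0.0373, 0.083]
ee_rot: [-0.005, 0.783, 0.623, -0.001]
ft_force: [-10.4, 0.8, 13.7]
gripper_width: 0.0112
remaining cm [-0.52  0.05 -0.  ] turn -0.0004 F [-10.4   0.8  13.7] j [-0.14  0.62  1.43  0.01  1.1   0.08]
bracket origin in gauge mm [-16.36915261 -74.38953605] z 25.010704879921775
```

View pics/side7o.png

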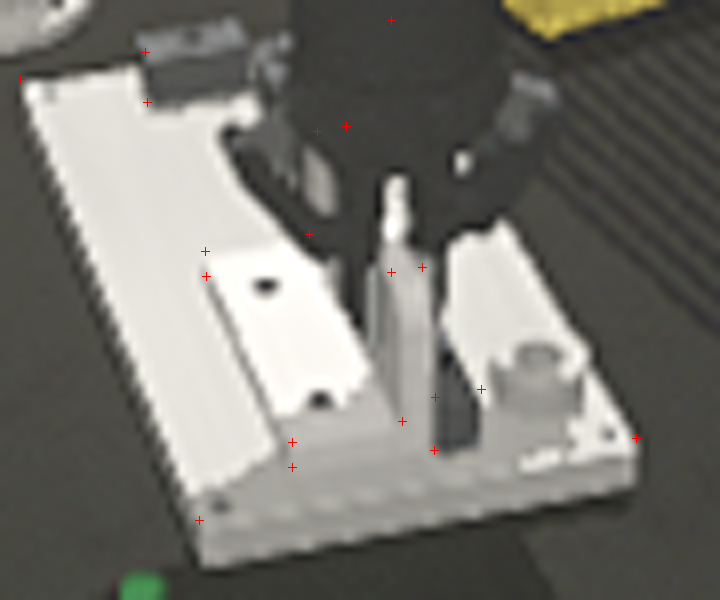

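The bracket is against the fence (about 10 N back, 14 N down), with its +y end near y≈-10, well short of the indicator. Sliding along the fence with a light push.

```bash
python3 -m pendant '[[[0.23,0.47,-0.12,0,0],[0.34,0.95,-0.12,0,0],[0.46,1.43,-0.12,0,0],[0.57,1.92,-0.12,0,0],[0.68,2.41,-0.12,0,0]]]'
python3 -m pendant '[[[0.23,0.47,-0.12,0,0],[0.34,0.95,-0.12,0,0],[0.46,1.43,-0.12,0,0],[0.57,1.92,-0.12,0,0],[0.68,2.41,-0.12,0,0]]]'
python3 rem.py .580 .0378 .083 -.227
python3 ov.py side8 230,70,340,215
```

```text
clock: 9.45
tool_pos: [0.5907, 0.0609, 0.083]
ee_rot: [-0.006, 0.783, 0.623, -0.003]
ft_force: [-10.7, -6.0, 10.9]
gripper_width: 0.0112
clock: 9.95
tool_pos: [0.5963, 0.0846, 0.0831]
ee_rot: [-0.006, 0.783, 0.623, -0.004]
ft_force: [-10.3, -5.9, 10.5]
gripper_width: 0.0111
remaining cm [-1.63 -4.68 -0.01] turn -0.0002 F [-10.3  -5.9  10.5] j [-0.06  0.64  1.38  0.    1.14  0.17]
bracket origin in gauge mm [-16.19780313 -25.0334    ] z 25.06113247945812
```

View pics/side8o.png

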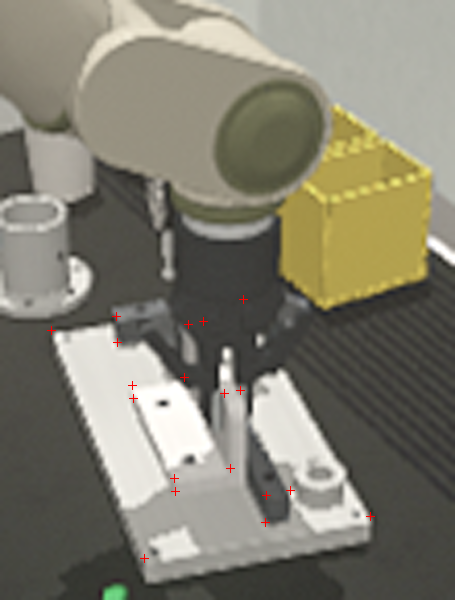

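Run:
```python
from m import *
s=load('side8');p=get_state()['tool_pos'];f=min(800/110,600/145)
for z in np.arange(.08,.36,.03):
    q=proj(s,[[p[0],p[1],z]])[0];print(round(z,2),(q-[230,70])*f)
t=snap('top','top8')
cv2.imwrite('pics/top8c.png',cv2.resize(t['pixels'][100:240,120:300],None,fx=4,fy=4,interpolation=cv2.INTER_CUBIC))
print(proj(t,G([[62,105,210],[-4,79,166],[14,79,166],[62,63,166]]))-[120,100])
for z in (.21,.3,.35):print((proj(t,[[p[0],p[1],z]])[0]-[120,100])*4)
```

```text
0.08 [223.85711233 394.28888151]
0.11 [223.59361042 360.16073631]
0.14 [223.32217666 325.0052768 ]
0.17 [223.04244743 288.77540833]
0.2 [222.75403656 251.42111304]
0.23 [222.45653349 212.88921938]
0.26 [222.14950141 173.12314968]
0.29 [221.83247504 132.06264289]
0.32 [221.50495831  89.6434499 ]
0.35 [221.16642178  45.79699809]
[[39.41817248 21.1115368 ]
 [48.67969059 54.45286674]
 [50.43347191 47.60620887]
 [61.23226837 30.72795454]]
[399.47288672 225.08876092]
[371.61854421 177.5857605 ]
[353.31448511 146.3698836 ]
```

View pics/top8c.png

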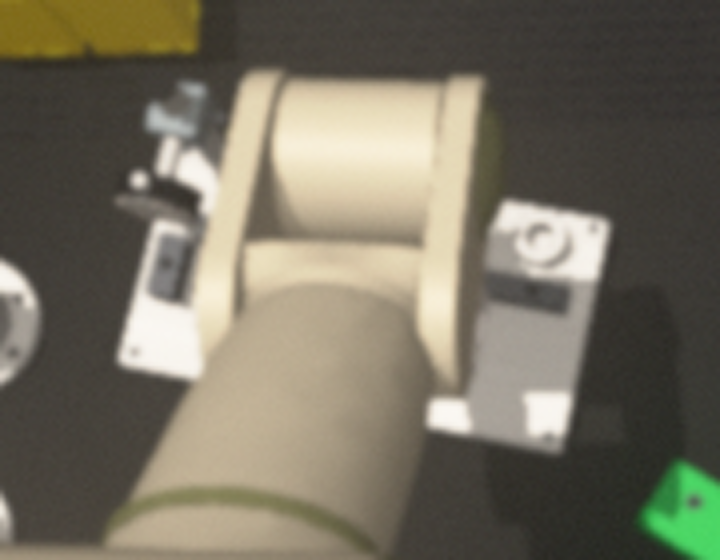

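Run:
```python
from m import *
s=load('side8');p=get_state()['tool_pos'];f=600/145
ey=np.array([.22495,.97437]);ex=np.array([.97437,-.22495])
for d in (-.07,-.06,.06):
  for z in (.20,.22,.24,.26,.28,.30):
    q=p[:2]+d*ey;print(d,z,np.round((proj(s,[[*q,z]])[0]-[230,70])*f),np.round((proj(s,[[*(q+.04*ex),z]])[0]-[230,70])*f))
cv2.imwrite('pics/w.png',cv2.resize(s['pixels'][70:170,225:335],None,fx=6,fy=6,interpolation=cv2.INTER_CUBIC))
```

```text
-0.07 0.2 [252. 301.] [309. 292.]
-0.07 0.22 [252. 275.] [309. 266.]
-0.07 0.24 [252. 248.] [310. 239.]
-0.07 0.26 [252. 221.] [311. 212.]
-0.07 0.28 [252. 193.] [312. 184.]
-0.07 0.3 [253. 164.] [312. 156.]
-0.06 0.2 [248. 294.] [304. 285.]
-0.06 0.22 [248. 267.] [305. 259.]
-0.06 0.24 [248. 241.] [305. 232.]
-0.06 0.26 [248. 214.] [306. 205.]
-0.06 0.28 [248. 186.] [307. 177.]
-0.06 0.3 [248. 157.] [307. 149.]
0.06 0.2 [200. 212.] [252. 205.]
0.06 0.22 [199. 187.] [252. 180.]
0.06 0.24 [199. 162.] [253. 154.]
0.06 0.26 [198. 136.] [253. 128.]
0.06 0.28 [198. 109.] [253. 102.]
0.06 0.3 [197.  82.] [253.  75.]
```

View pics/w.png

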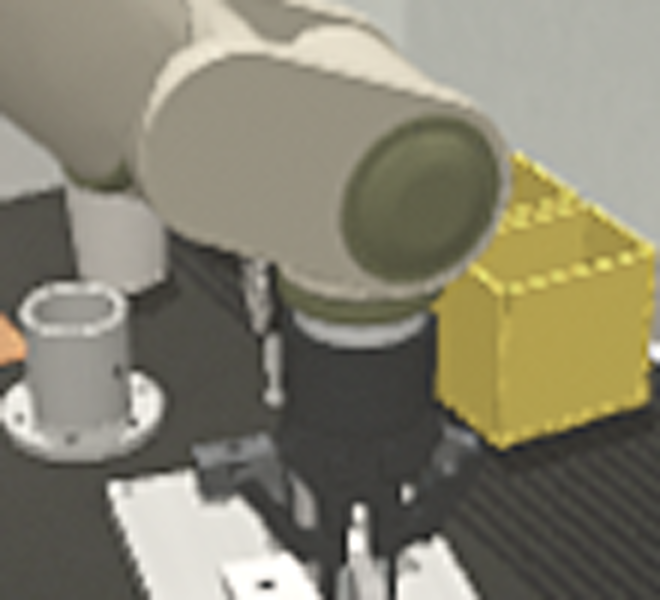

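The wrist fork's underside is at z≈0.26–0.27, above the 0.21 column, and the gripper body will stop about 9 mm short of the dial. Continuing the slide.

```bash
python3 -m pendant '[[[0.23,0.47,-0.14,0,0],[0.34,0.95,-0.14,0,0],[0.46,1.43,-0.14,0,0],[0.57,1.92,-0.14,0,0],[0.68,2.41,-0.14,0,0]]]'
python3 -m pendant '[[[0.23,0.47,-0.14,0,0],[0.34,0.95,-0.14,0,0],[0.46,1.43,-0.14,0,0],[0.57,1.92,-0.14,0,0],[0.68,2.41,-0.14,0,0]]]'
python3 rem.py .580 .0378 .083 -.227
python3 ov.py side9 230,70,340,215
python3 -c "
from m import *
t=snap('top','top9')
a=cv2.resize(t['pixels'][100:240,120:260],(560,560),interpolation=cv2.INTER_CUBIC);cv2.imwrite('pics/top9c.png',a)"
```

```text
clock: 10.55
tool_pos: [0.602, 0.109, 0.0831]
ee_rot: [-0.007, 0.782, 0.623, -0.005]
ft_force: [-10.7, -5.6, 11.7]
gripper_width: 0.0116
clock: 11.05
tool_pos: [0.6076, 0.1327, 0.0831]
ee_rot: [-0.007, 0.783, 0.623, -0.006]
ft_force: [-11.7, -5.7, 12.1]
gripper_width: 0.0113
remaining cm [-2.76 -9.49 -0.01] turn -0.0002 F [-11.7  -5.7  12.1] j [0.02 0.67 1.31 0.   1.18 0.25]
bracket origin in gauge mm [-16.05972921  24.4286918 ] z 25.09660409108335
```

View pics/side9o.png

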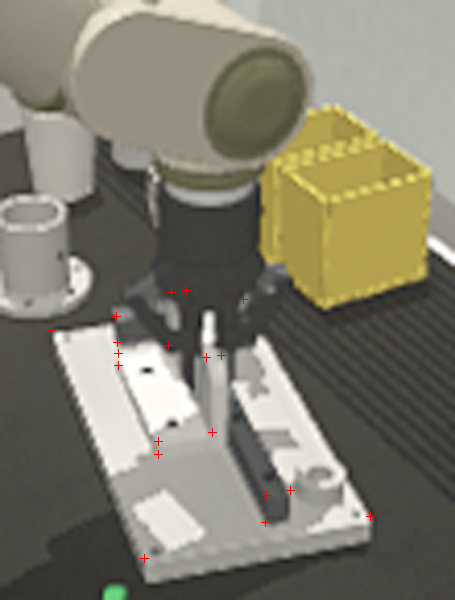

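View pics/top9c.png

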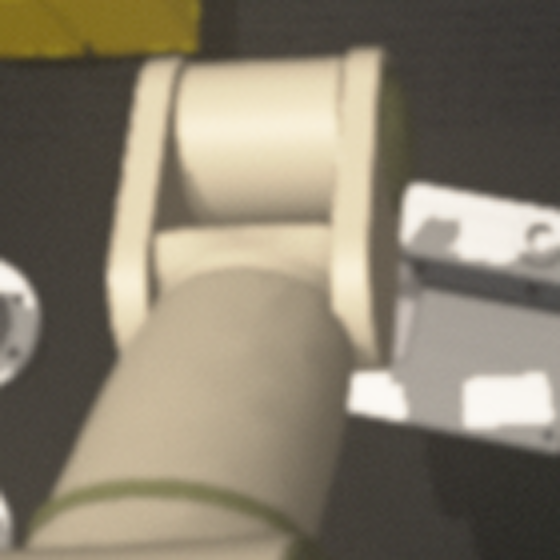

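The bracket is flush to the fence, with about 35 mm to go by estimate. Forces are steady and the dial (side ~(152,190)) is clear. Continuing.

```bash
python3 -m pendant '[[[0.23,0.47,-0.14,0,0],[0.34,0.95,-0.14,0,0],[0.46,1.43,-0.14,0,0],[0.57,1.92,-0.14,0,0],[0.68,2.41,-0.14,0,0]]]'
python3 -m pendant '[[[0.15,0.12,-0.14,0,0],[0.18,0.25,-0.14,0,0],[0.21,0.37,-0.14,0,0],[0.24,0.5,-0.14,0,0],[0.26,0.6,-0.14,0,0]]]'
python3 rem.py .580 .0378 .083 -.227
python3 ov.py side10 230,70,340,215
```

```text
clock: 11.65
tool_pos: [0.6133, 0.1572, 0.0831]
ee_rot: [-0.008, 0.782, 0.623, -0.007]
ft_force: [-11.2, -6.6, 12.1]
gripper_width: 0.0113
clock: 12.15
tool_pos: [0.6147, 0.1626, 0.0831]
ee_rot: [-0.008, 0.783, 0.623, -0.008]
ft_force: [-10.7, -5.9, 10.9]
gripper_width: 0.0111
remaining cm [-3.470e+00 -1.248e+01 -1.000e-02] turn -0.0002 F [-10.7  -5.9  10.9] j [0.07 0.69 1.26 0.   1.21 0.3 ]
bracket origin in gauge mm [-15.84461014  54.51913598] z 25.10339084132216
```

View pics/side10o.png

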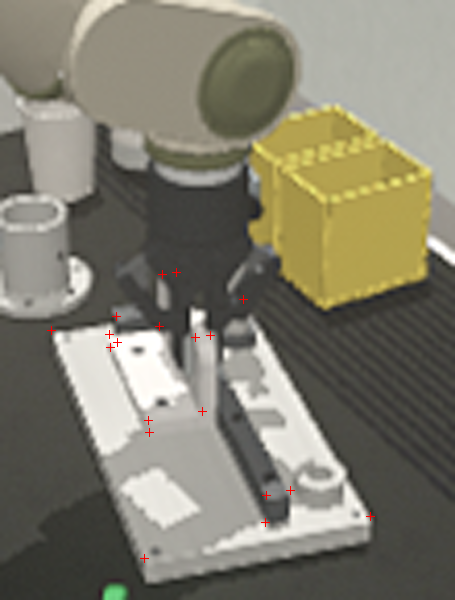

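```bash
python3 -m pendant '[[[0.14,0.1,-0.14,0,0],[0.16,0.2,-0.14,0,0],[0.18,0.3,-0.14,0,0],[0.2,0.38,-0.14,0,0],[0.2,0.38,-0.14,0,0]]]'
python3 -m pendant '[[[0.14,0.1,-0.14,0,0],[0.16,0.2,-0.14,0,0],[0.18,0.3,-0.14,0,0],[0.18,0.3,-0.14,0,0]]]'
python3 rem.py .580 .0378 .083 -.227
python3 ov.py side11 230,70,340,215
```

```text
clock: 12.7
tool_pos: [0.6155, 0.1662, 0.0831]
ee_rot: [-0.009, 0.783, 0.622, -0.009]
ft_force: [-9.9, -4.5, 11.5]
gripper_width: 0.0113
clock: 13.1
tool_pos: [0.6161, 0.1682, 0.0832]
ee_rot: [-0.009, 0.783, 0.622, -0.011]
ft_force: [-11.0, -8.2, 13.1]
gripper_width: 0.0116
remaining cm [ -3.61 -13.04  -0.02] turn 0.0003 F [-11.   -8.2  13.1] j [0.08 0.7  1.25 0.   1.22 0.31]
bracket origin in gauge mm [-15.68745379  60.154989  ] z 25.153123489511728
```

```bash
python3 -m pendant '[[[0.14,0.1,-0.14,0,0],[0.16,0.2,-0.14,0,0],[0.18,0.3,-0.14,0,0],[0.18,0.3,-0.14,0,0]]]'
python3 -m pendant '[[[0.14,0.1,-0.14,0,0],[0.16,0.2,-0.14,0,0],[0.18,0.3,-0.14,0,0],[0.18,0.3,-0.14,0,0]]]'
python3 rem.py .580 .0378 .083 -.227
python3 ov.py side12 235,120,315,200;python3 -c "
from h import *
print(get_state()['torque'])"
```

```text
clock: 13.55
tool_pos: [0.6163, 0.1683, 0.0832]
ee_rot: [-0.009, 0.783, 0.622, -0.014]
ft_force: [-15.3, -17.0, 14.2]
gripper_width: 0.0114
clock: 13.95
tool_pos: [0.6164, 0.1684, 0.0832]
ee_rot: [-0.008, 0.783, 0.622, -0.018]
ft_force: [-14.6, -17.7, 14.2]
gripper_width: 0.0114
remaining cm [ -3.64 -13.06  -0.02] turn 0.0022 F [-14.6 -17.7  14.2] j [ 0.08  0.7   1.24 -0.01  1.24  0.32]
bracket origin in gauge mm [-15.34129804  60.399452  ] z 25.223607055268737
[-2.05742565  2.16979694  0.14550456]
```

View pics/side12o.png

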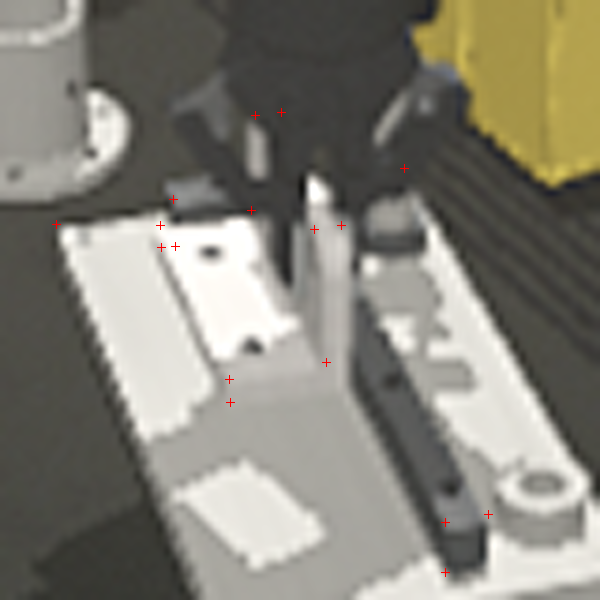

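The bracket has stopped at y≈60.3 with the along-fence force up to 17 N, so it is on the stop block. Pressing through the grip pushes high on the upright and leans it back slightly. I will relax, release, and press low in the inside corner with the shut fingertips instead, turned 90° so only the 22 mm width faces the upright.

```bash
python3 -m pendant '[[[0,0.05,0,0,0],[0,0.05,0,0,0]]]'
python3 -m pendant '[[[0,0,0,0,0.5],[0,0,0,0,0.5],[0,0,0,0,0.5],[0,0,0,0,0.5]]]'
python3 rem.py .580 .0378 .083 -.227
python3 ov.py side13 235,120,315,200
```

```text
clock: 14.2
tool_pos: [0.6163, 0.1685, 0.0836]
ee_rot: [-0.008, 0.783, 0.621, -0.018]
ft_force: [-2.8, -5.1, 2.6]
gripper_width: 0.0112
clock: 14.6
tool_pos: [0.6164, 0.1687, 0.0836]
ee_rot: [-0.008, 0.783, 0.622, -0.017]
ft_force: [0.3, -0.4, 0.5]
gripper_width: 0.043
remaining cm [ -3.64 -13.09  -0.06] turn 0.0023 F [ 0.3 -0.4  0.5] j [ 0.08  0.7   1.24 -0.01  1.24  0.32]
bracket origin in gauge mm [-15.38131392  60.65031835] z 25.569756577131237
```

View pics/side13o.png

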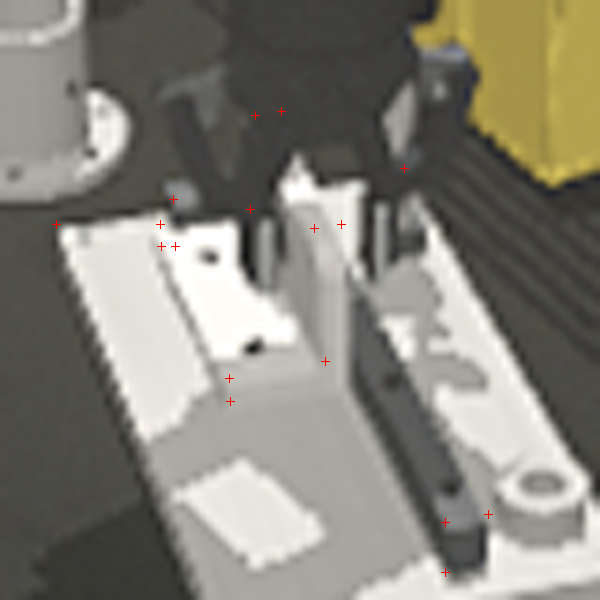

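The bracket stays standing after release. Raising straight up.

```bash
python3 -m pendant '[[[0,0,1,0,0.5],[0,0,2.5,0,0.5],[0,0,4,0,0.5],[0,0,5.5,0,0.5],[0,0,5.5,0,0.5]]]'
python3 -m pendant '[[[-0.5,-1.5,1,0,0.5],[-2.5,-4,2,0,0],[-4.5,-6,2,-0.1,0],[-4.5,-6,2,-0.25,0],[-4.5,-6,2,-0.4,0]]]'
python3 rem.py .580 .0378 .083 -.227
python3 -c "
from m import *
t=snap('top','top14');s=snap('side','side14')
A=np.hstack([cv2.resize(t['pixels'][90:230,110:270],(400,350),interpolation=cv2.INTER_CUBIC),cv2.resize(s['pixels'][70:210,210:370],(400,350),interpolation=cv2.INTER_CUBIC)]);cv2.imwrite('pics/v14.png',A)"
```

```text
clock: 15.15
tool_pos: [0.6174, 0.1688, 0.1413]
ee_rot: [-0.007, 0.783, 0.622, -0.015]
ft_force: [-0.4, 0.9, 0.2]
gripper_width: 0.0425
clock: 15.65
tool_pos: [0.5716, 0.1073, 0.1618]
ee_rot: [-0.009, 0.893, 0.45, -0.014]
ft_force: [-0.2, 0.3, -0.0]
gripper_width: -0.0001
remaining cm [ 0.84 -6.95 -7.88] turn 0.4097 F [-0.2  0.3 -0. ] j [-0.02  0.53  1.33  0.    1.31  0.62]
```

View pics/v14.png

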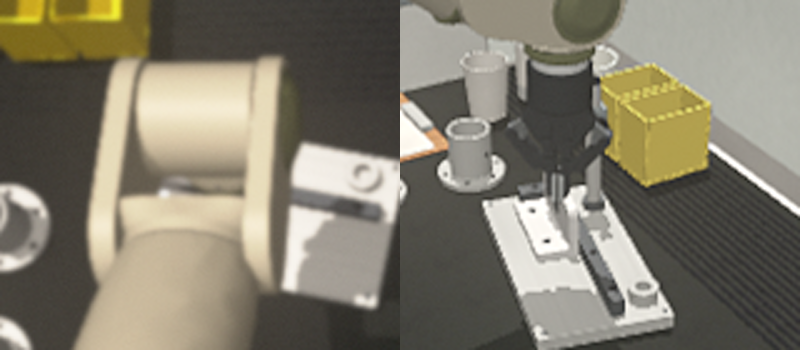

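The gripper is clear with fingers shut. The side view shows the bracket undisturbed at crop ~(560,230), and the knuckles flare wide, so the 90° turn is right. Finishing the turn.

```bash
python3 -m pendant '[[[0,0,0,-0.14,0],[0,0,0,-0.28,0],[0,0,0,-0.42,0],[0,0,0,-0.56,0],[0,0,0,-0.7,0]]]'
python3 -m pendant '[[[0,0,0,-0.14,0],[0,0,0,-0.28,0],[0,0,0,-0.42,0],[0,0,0,-0.46,0],[0,0,0,-0.46,0]]]'
python3 - <<'E'
from rem import *
from m import G
s=get_state();print(s['clock'],s['tool_pos'],s['ee_rot'],'turn',(-1.798-yaw()+np.pi/2)%np.pi-np.pi/2,s['gripper_width'])
for P in([-19,24,90],[-19,24,65],[-16,24,62]):
    print(P,(G([P])[0]-s['tool_pos'])*100)
q=s['ee_rot'];print(T.from_quat(np.r_[q[1:],q[0]]).as_matrix()[:,2])
E
```

```text
clock: 16.25
tool_pos: [0.5718, 0.1074, 0.1615]
ee_rot: [-0.014, 0.993, 0.119, -0.01]
ft_force: [-0.2, 0.2, -0.0]
gripper_width: -0.0003
clock: 16.75
tool_pos: [0.5716, 0.107, 0.1614]
ee_rot: [-0.015, 0.994, -0.109, -0.007]
ft_force: [-0.2, 0.1, -0.1]
gripper_width: 0.0002
16.75 [0.57160181 0.10704839 0.16144454] [-0.01542955  0.99392661 -0.10874713 -0.00677388] turn -0.00900161608916239 0.00017367965007707823
[-19, 24, 90] [ 1.93839794  6.27105593 -7.14445354]
[-19, 24, 65] [ 1.93839794  6.27105593 -9.64445354]
[-16, 24, 62] [ 2.23070896  6.20357062 -9.94445354]
[-0.01010965  0.03214496 -0.99943209]
```

The lean is about 2°, away from the dial. Moving over the foot (gauge x -19, y 24), then down.

```bash
python3 -m pendant '[[[0.8,2.5,0,-0.009,0],[1.5,5,-1,-0.009,0],[1.9,6.3,-3,-0.009,0],[1.9,6.3,-5,-0.009,0],[1.9,6.3,-5,-0.009,0]]]'
python3 -m pendant '[[[0,0,0,0,0]]]'
cat > rg.py <<'E'
from rem import *
from m import G
s=get_state();p=s['tool_pos'];R=np.array([[np.cos(-.2269),-np.sin(-.2269)],[np.sin(-.2269),np.cos(-.2269)]])
print('t',s['clock'],'tool in gauge mm',(p[:2]-[.6041,.1421])@R*1e3,'z',p[2]*1e3,'F gauge',np.r_[s['ft_force'][:2]@R,s['ft_force'][2]].round(1),'yaw err',round((-1.798-yaw()+np.pi/2)%np.pi-np.pi/2,4),'rot',s['ee_rot'].round(3),'j',s['joints'].round(2))
E
python3 rg.py; python3 ov.py side15 225,60,335,205 | head -0
```

```text
clock: 17.25
tool_pos: [0.5893, 0.1701, 0.1088]
ee_rot: [-0.015, 0.994, -0.111, -0.009]
ft_force: [-0.2, 0.1, 0.5]
gripper_width: -0.0001
clock: 17.35
tool_pos: [0.5895, 0.1698, 0.1094]
ee_rot: [-0.015, 0.994, -0.11, -0.009]
ft_force: [-0.1, -0.4, -0.1]
gripper_width: -0.0001
t 17.35 tool in gauge mm [-20.46009116  23.72472148] z 109.44489685949424 F gauge [-0.  -0.4 -0.1] yaw err -0.0064 rot [-0.015  0.994 -0.11  -0.009] j [0.08 0.63 1.32 0.03 1.21 1.85]Exception ignored on flushing sys.stdout:
BrokenPipeError: [Errno 32] Broken pipe
```

View pics/side15o.png

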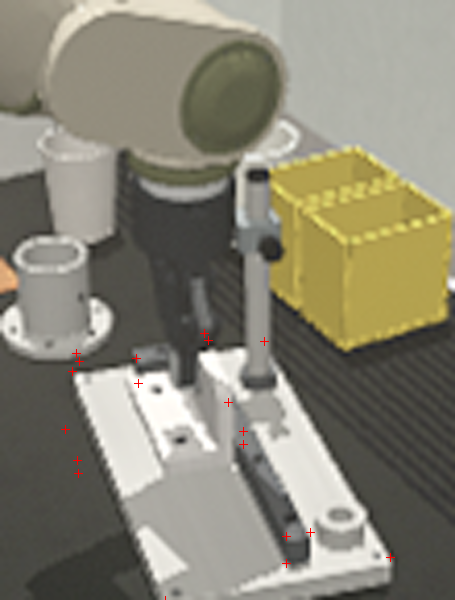

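The side view shows the bracket against the fence and the shut fingers over its foot, at (185,375) in front of the upright. The column is clear. Descending.

```bash
python3 -m pendant '[[[0,0,-1,0,0],[0,0,-2.5,0,0],[0,0,-3.8,0,0],[0,0,-4.2,0,0],[0,0,-4.2,0,0]]]'
python3 rg.py
python3 -m pendant '[[[0,0,-0.15,0,0],[0,0,-0.3,0,0],[0,0,-0.3,0,0]]]'
python3 rg.py
```

```text
clock: 17.9
tool_pos: [0.5892, 0.1697, 0.0669]
ee_rot: [-0.015, 0.994, -0.11, -0.01]
ft_force: [0.3, 0.7, 0.3]
gripper_width: -0.0003
t 17.9 tool in gauge mm [-20.71867497  23.50298985] z 66.86326844619474 F gauge [0.1 0.8 0.3] yaw err -0.0061 rot [-0.015  0.994 -0.11  -0.01 ] j [0.07 0.68 1.36 0.04 1.12 1.85]
clock: 18.2
tool_pos: [0.5893, 0.1696, 0.064]
ee_rot: [-0.015, 0.994, -0.11, -0.01]
ft_force: [0.3, -1.1, -0.5]
gripper_width: -0.0003
t 18.2 tool in gauge mm [-20.6443147  23.5073414] z 64.01833894271641 F gauge [ 0.6 -1.  -0.5] yaw err -0.0061 rot [-0.015  0.994 -0.11  -0.01 ] j [0.07 0.68 1.36 0.04 1.11 1.85]
```

Tip is ~2 mm above the foot. Moving forward to touch the upright first.

```bash
python3 -m pendant '[[[0.2,-0.05,0,0,0],[0.4,-0.1,0,0,0],[0.6,-0.14,0,0,0],[0.6,-0.14,0,0,0]]]'
python3 rg.py
python3 -m pendant '[[[0.1,-0.02,0,0,0],[0.2,-0.05,0,0,0],[0.3,-0.07,0,0,0],[0.3,-0.07,0,0,0]]]'
python3 rg.py
```

```text
clock: 18.6
tool_pos: [0.5954, 0.1682, 0.064]
ee_rot: [-0.015, 0.994, -0.11, -0.01]
ft_force: [-1.1, 0.0, 0.7]
gripper_width: 0.0003
t 18.6 tool in gauge mm [-14.3963237   23.50085962] z 64.02396938633231 F gauge [-1.1 -0.2  0.7] yaw err -0.006 rot [-0.015  0.994 -0.11  -0.01 ] j [0.07 0.69 1.35 0.04 1.12 1.85]
clock: 19.0
tool_pos: [0.5971, 0.1678, 0.064]
ee_rot: [-0.015, 0.994, -0.11, -0.011]
ft_force: [-8.3, 1.5, 5.5]
gripper_width: -0.0001
t 19.0 tool in gauge mm [-12.58160004  23.47743877] z 64.0417989709011 F gauge [-8.4 -0.4  5.5] yaw err -0.0063 rot [-0.015  0.994 -0.11  -0.011] j [0.07 0.69 1.34 0.04 1.13 1.85]
```

```bash
python3 -m pendant '[[[0.12,-0.02,-0.15,0,0],[0.12,-0.02,-0.3,0,0],[0.12,-0.02,-0.4,0,0],[0.12,-0.02,-0.4,0,0]]]'
python3 rg.py
python3 -m pendant '[[[0.2,-0.04,-0.2,0,0],[0.2,-0.04,-0.3,0,0],[0.2,-0.04,-0.3,0,0]]]'
python3 rg.py; python3 ov.py side16 235,110,315,200
```

```text
clock: 19.4
tool_pos: [0.5971, 0.1679, 0.0635]
ee_rot: [-0.015, 0.994, -0.11, -0.012]
ft_force: [-19.4, -0.5, 31.0]
gripper_width: 0.0
t 19.4 tool in gauge mm [-12.59943301  23.6052944 ] z 63.5148333943654 F gauge [-18.8  -4.9  31. ] yaw err -0.0072 rot [-0.015  0.994 -0.11  -0.012] j [0.07 0.69 1.34 0.04 1.13 1.85]
clock: 19.7
tool_pos: [0.5972, 0.1679, 0.0636]
ee_rot: [-0.014, 0.994, -0.109, -0.013]
ft_force: [-21.2, -0.9, 29.9]
gripper_width: -0.0001
t 19.7 tool in gauge mm [-12.51714314  23.58953854] z 63.5641607701415 F gauge [-20.5  -5.7  29.9] yaw err -0.008 rot [-0.014  0.994 -0.109 -0.013] j [0.07 0.69 1.33 0.04 1.13 1.84]
bracket origin in gauge mm [-44.34395053   1.84522708] z 5.567619858718668
```

View pics/side16o.png

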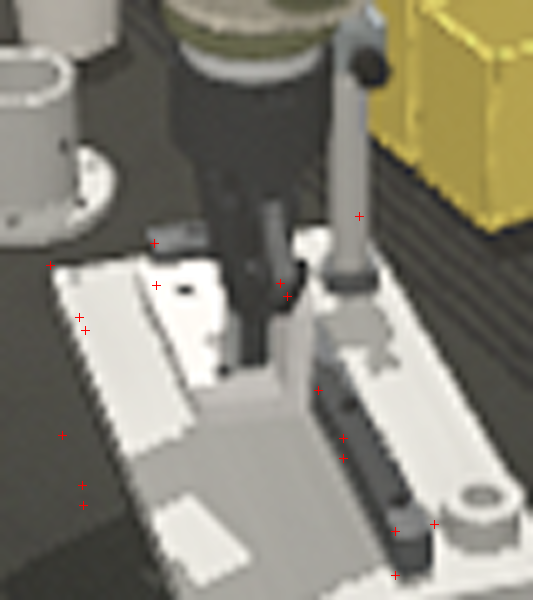

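Run:
```python
from m import *
s=load('side16')
a=cv2.resize(s['pixels'][125:180,250:300],None,fx=10.5,fy=10.5,interpolation=cv2.INTER_CUBIC)
a=cv2.convertScaleAbs(a,alpha=1.8,beta=10)
f=10.5
p=get_state()['tool_pos']
# predicted: upright top edges, fingertip, tcp
U=G([[-2,10,95],[-2,-5,80],[10,10,95],[10,-5,80],[-2,24,95],[-2,-5,37],[-45,-5,37],[-2,24,37],[-2,110,95]])
for q,c in [(x,(0,0,255)) for x in proj(s,U)]+[(proj(s,[p])[0],(0,255,0)),(proj(s,[p-[0,0,.025]])[0],(255,255,0)),(proj(s,[p+[0,0,.048]])[0],(255,0,255))]:
    q=(q-[250,125]+.5)*f;cv2.drawMarker(a,(int(q[0]),int(q[1])),c,cv2.MARKER_CROSS,12,2)
cv2.imwrite('pics/z16.png',a)
```

```text
(no output)
```

View pics/z16.png

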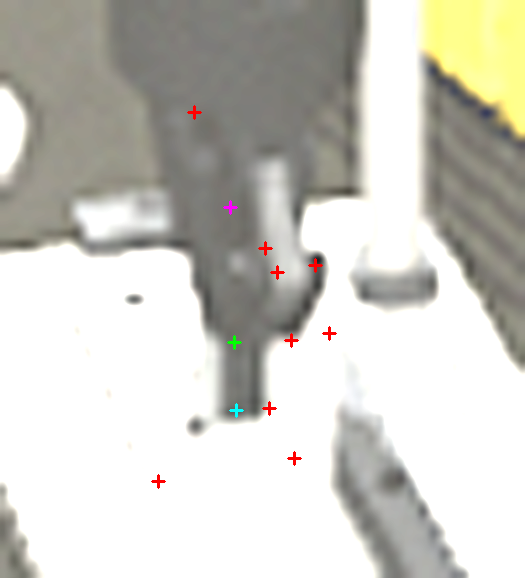

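The fingertip is at (240,410) on the foot. The finger's wider link at (300,280) comes close to the upright's top, though, and the stop height of 63.5 mm is 1.5 mm above what I expected. I'll probe the foot farther forward, away from the upright, to see whether the tip or the link is taking the load.

```bash
python3 -m pendant '[[[0,0,0.3,0,0],[-0.3,0.07,0.3,0,0],[-0.8,0.18,0.3,0,0],[-1.1,0.25,0.3,0,0],[-1.1,0.25,0.3,0,0]]]'
python3 rg.py
python3 -m pendant '[[[0,0,-0.1,0,0],[0,0,-0.3,0,0],[0,0,-0.5,0,0],[0,0,-0.5,0,0]]]'
python3 rg.py
python3 ov.py side17 250,125,300,180
```

```text
clock: 20.25
tool_pos: [0.5858, 0.1705, 0.0662]
ee_rot: [-0.014, 0.994, -0.109, -0.014]
ft_force: [-0.2, -0.9, -0.4]
gripper_width: 0.0001
t 20.25 tool in gauge mm [-24.1980031   23.54426799] z 66.20239100460101 F gauge [ 0.  -0.9 -0.4] yaw err -0.0081 rot [-0.014  0.994 -0.109 -0.014] j [0.08 0.68 1.36 0.04 1.12 1.85]
clock: 20.65
tool_pos: [0.586, 0.1704, 0.0621]
ee_rot: [-0.014, 0.994, -0.109, -0.013]
ft_force: [-3.5, -0.5, 9.1]
gripper_width: 0.0003
t 20.65 tool in gauge mm [-24.00362038  23.54970052] z 62.14799194409831 F gauge [-3.3 -1.3  9.1] yaw err -0.0082 rot [-0.014  0.994 -0.109 -0.013] j [0.08 0.68 1.37 0.04 1.11 1.85]
bracket origin in gauge mm [-55.84724918   1.80229629] z 4.146689223314813
```

View pics/side17o.png

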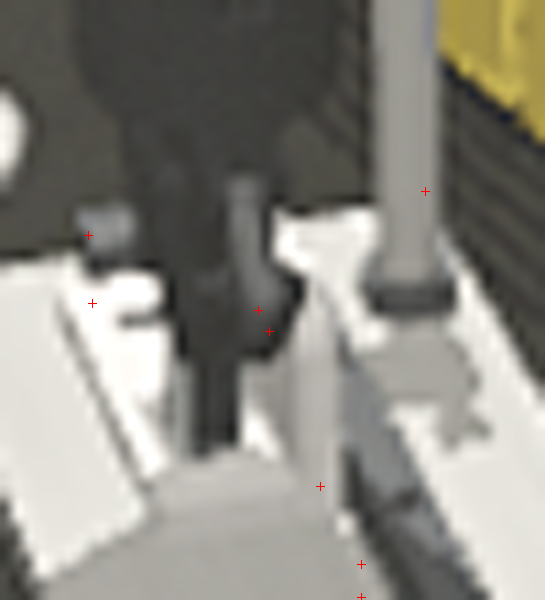

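The tip meets the foot at z 62.1 as predicted, so near the upright the finger's far knuckle was riding on the upright's top at 63.5. Fix: yaw the tool about +0.3 rad so the far knuckle swings away from the upright, while the near one sits past its end.

```bash
python3 -m pendant '[[[0,0,0.6,0,0],[0,0,1.2,0,0],[-0.1,-0.5,1.2,0.1,0],[-0.1,-0.5,1.2,0.2,0],[-0.1,-0.5,1.2,0.3,0]]]'
python3 -m pendant '[[[0,0,0,0,0],[0,0,-0.4,0,0],[0,0,-0.8,0,0],[0,0,-0.8,0,0]]]'
python3 rg.py
```

```text
clock: 21.2
tool_pos: [0.5852, 0.1653, 0.0744]
ee_rot: [-0.012, 0.999, 0.043, -0.015]
ft_force: [-0.1, -0.5, 0.1]
gripper_width: 0.0001
clock: 21.6
tool_pos: [0.5848, 0.1652, 0.0657]
ee_rot: [-0.012, 0.999, 0.042, -0.016]
ft_force: [-1.1, 0.3, 0.0]
gripper_width: 0.0002
t 21.6 tool in gauge mm [-24.03458727  18.20330532] z 65.6690286408085 F gauge [-1.1  0.   0. ] yaw err -0.3108 rot [-0.012  0.999  0.042 -0.016] j [0.07 0.68 1.37 0.03 1.13 1.55]
```

```bash
python3 -m pendant '[[[0,0,-0.25,0,0],[0.2,-0.05,-0.25,0,0],[0.4,-0.1,-0.25,0,0],[0.5,-0.12,-0.25,0,0],[0.5,-0.12,-0.25,0,0]]]'
python3 rg.py
python3 -m pendant '[[[0.1,-0.02,0,0,0],[0.2,-0.05,0,0,0],[0.3,-0.07,0,0,0],[0.4,-0.09,0,0,0],[0.4,-0.09,0,0,0]]]'
python3 rg.py
```

```text
clock: 22.1
tool_pos: [0.5873, 0.1647, 0.0629]
ee_rot: [-0.013, 0.999, 0.042, -0.019]
ft_force: [-12.3, 2.2, 5.8]
gripper_width: -0.0
t 22.1 tool in gauge mm [-21.49107982  18.21006872] z 62.941995092207854 F gauge [-12.5  -0.6   5.8] yaw err -0.3107 rot [-0.013  0.999  0.042 -0.019] j [0.07 0.69 1.36 0.03 1.14 1.54]
clock: 22.6
tool_pos: [0.5875, 0.1647, 0.0631]
ee_rot: [-0.013, 0.999, 0.042, -0.024]
ft_force: [-19.7, 3.1, 12.5]
gripper_width: 0.0003
t 22.6 tool in gauge mm [-21.23614018  18.2818088 ] z 63.12596131941843 F gauge [-19.9  -1.4  12.5] yaw err -0.3105 rot [-0.013  0.999  0.042 -0.024] j [0.07 0.69 1.35 0.03 1.15 1.54]
```

Contact came about 4.5 mm too early, so something other than the tip touched. Backing off to look.

```bash
python3 ov.py side18 245,115,305,175; python3 -m pendant '[[[-0.3,0.07,0.1,0,0],[-0.5,0.1,0.3,0,0],[-0.5,0.1,0.3,0,0]]]'
python3 rg.py; python3 -c "
from m import *
s=load('side18')
a=cv2.resize(s['pixels'][120:180,245:305],(600,600),interpolation=cv2.INTER_CUBIC);cv2.imwrite('pics/z18.png',cv2.LUT(a,(255*(np.arange(256)/255)**.45).astype(np.uint8)))"
```

```text
bracket origin in gauge mm [ 2.65955076 48.49525078] z 5.121379442371808
clock: 22.95
tool_pos: [0.5829, 0.1657, 0.0665]
ee_rot: [-0.013, 0.999, 0.042, -0.023]
ft_force: [-0.4, 0.1, -0.5]
gripper_width: -0.0004
t 22.95 tool in gauge mm [-25.92449926  18.19753149] z 66.51847640364143 F gauge [-0.4  0.  -0.5] yaw err -0.3105 rot [-0.013  0.999  0.042 -0.023] j [0.07 0.68 1.36 0.03 1.15 1.54]
```

View pics/z18.png

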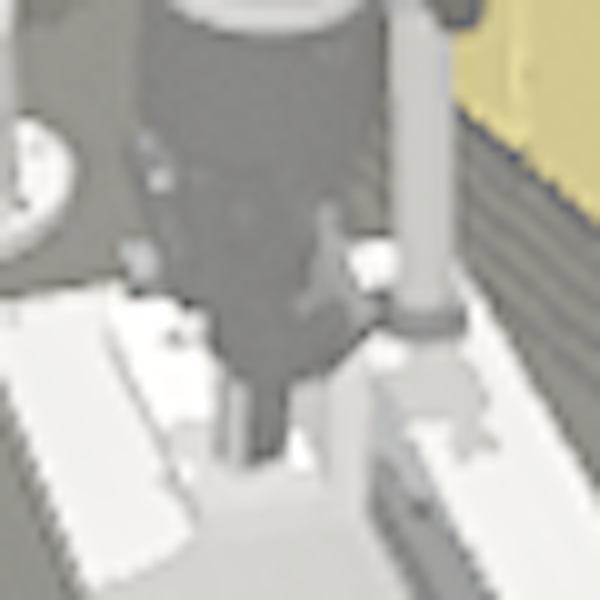

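The rounded near knuckle hit the upright's end at (350,330); the shut gripper's knuckles are too wide to reach the corner. New plan: with the gripper fully open and jaws across the bracket again, the knuckles are not outboard. I'll use only the rear finger's tip and back in the inside corner, with the front finger hanging free in front of the plate. That also takes the gripper body away from the dial, and lets me press near the middle.

```bash
python3 -m pendant '[[[0,0,2,0,0],[-1,0.2,5,0,0],[-3,0.7,8,0.1,0],[-5,1.5,8,0.25,0.5],[-5,2,8,0.4,1]]]'
python3 -m pendant '[[[0,0,0,0.14,1],[0,0,0,0.28,1],[0,0,0,0.42,1],[0,0,0,0.56,1],[0,0,0,0.7,1]]]'
python3 - <<'E'
from rem import *
from m import G
s=get_state();print('turn',(-.227-yaw()+np.pi/2)%np.pi-np.pi/2,s['joints'].round(2))
for P in([-66,45,110],[-66,45,56]):print((G([P])[0]-s['tool_pos'])*100)
E
```

```text
clock: 23.45
tool_pos: [0.5318, 0.1861, 0.1477]
ee_rot: [-0.008, 0.97, 0.243, -0.025]
ft_force: [0.6, 0.3, 0.1]
gripper_width: 0.0284
clock: 23.95
tool_pos: [0.5324, 0.186, 0.1478]
ee_rot: [0.001, 0.826, 0.563, -0.026]
ft_force: [1.1, 0.2, -0.7]
gripper_width: 0.0856
turn 0.14851430514169883 [ 0.14  0.52  1.39 -0.03  1.27  0.52]
[ 1.75606649  1.48321976 -3.77822975]
[ 1.75606649  1.48321976 -9.17822975]
```

```bash
python3 -m pendant '[[[1,0.8,-1,0.07,1],[1.7,1.5,-2,0.148,1],[1.7,1.5,-3.5,0.148,1],[1.7,1.5,-3.8,0.148,1],[1.7,1.5,-3.8,0.148,1]]]'
python3 -m pendant '[[[0,0,0,0,1]]]'
python3 rg.py
python3 -c "
from m import *
t=snap('top','top19');s=snap('side','side19')
A=np.hstack([cv2.resize(t['pixels'][100:240,110:270],(400,350),interpolation=cv2.INTER_CUBIC),cv2.resize(s['pixels'][80:220,210:370],(400,350),interpolation=cv2.INTER_CUBIC)]);cv2.imwrite('pics/v19.png',cv2.LUT(A,(255*(np.arange(256)/255)**.6).astype(np.uint8)))"
```

```text
clock: 24.45
tool_pos: [0.5495, 0.2008, 0.1096]
ee_rot: [0.003, 0.783, 0.622, -0.026]
ft_force: [0.3, 0.3, 0.1]
gripper_width: 0.0855
clock: 24.55
tool_pos: [0.5498, 0.2007, 0.1103]
ee_rot: [0.003, 0.783, 0.622, -0.025]
ft_force: [-0.3, 0.2, 0.1]
gripper_width: 0.0853
t 24.55 tool in gauge mm [-66.04458204  44.89695688] z 110.281948376912 F gauge [-0.3  0.1  0.1] yaw err -1.5697 rot [ 0.003  0.783  0.622 -0.025] j [ 0.16  0.6   1.38 -0.03  1.21  0.4 ]
```

View pics/v19.png

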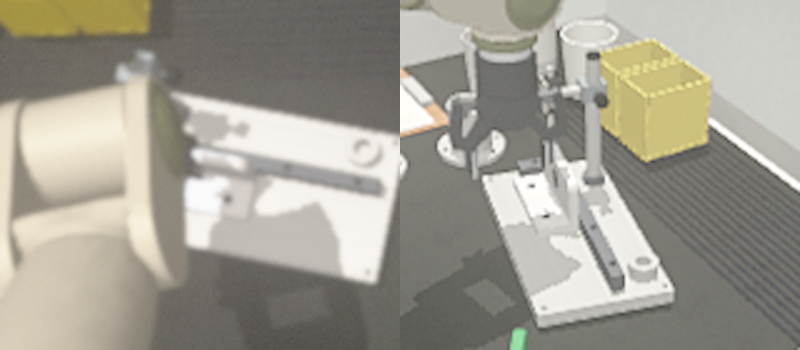

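```bash
python3 -c "
from m import *
s=load('side19')
a=cv2.resize(s['pixels'][95:175,225:300],(562,600),interpolation=cv2.INTER_CUBIC);a=cv2.LUT(a,(255*(np.arange(256)/255)**.5).astype(np.uint8))
f=7.5
st=get_state();p=st['tool_pos']
ex=np.array([.974,-.225])
for P in ([*(p[:2]+.057*ex),p[2]-.012],[*(p[:2]+.057*ex),p[2]+.03],[*(p[:2]-.057*ex),p[2]-.012],[*(p[:2]+.0425*ex),p[2]-.012],*G([[-2,45,37],[-2,45,95],[-2,-5,37],[10,10,95]])):
    q=(proj(s,[P])[0]-[225,95]+.5)*f;cv2.drawMarker(a,(int(q[0]),int(q[1])),(0,0,255),cv2.MARKER_CROSS,10,1)
cv2.imwrite('pics/z19.png',a)"
```

```text
(no output)
```

View pics/z19.png

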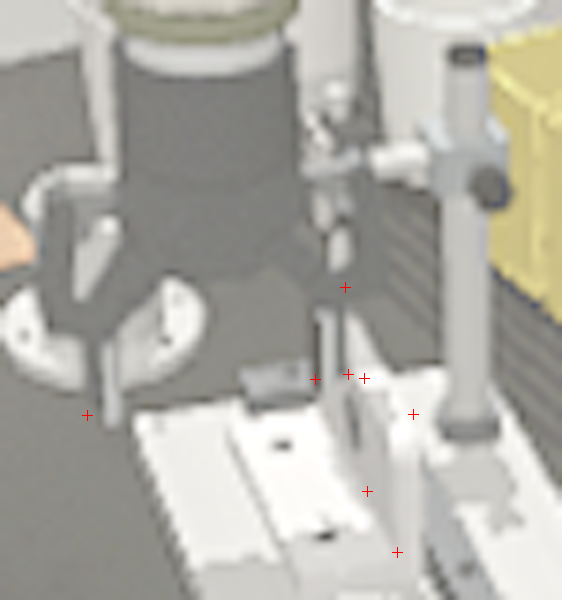

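The finger's knuckle also bulges outboard of its back at (365,250). It would meet the upright near its top, about 50 mm above the tip, which pushes high and tips the bracket. A better way is to press the shut fingertips firmly down on the foot just in front of the upright and push back through that firm contact, low at 12 mm height (plate friction is only 0.2). Turning +90° also makes the 2–3° hand lean go away from the upright.

```bash
python3 -m pendant '[[[-0.3,-1,1,0,1],[-0.6,-3,3,0,0.6],[-0.6,-4,3,0.1,0],[-0.6,-4,3,0.24,0],[-0.6,-4,3,0.38,0]]]'
python3 -m pendant '[[[0,0,0,0.14,0],[0,0,0,0.28,0],[0,0,0,0.42,0],[0,0,0,0.56,0],[0,0,0,0.7,0]]]'
python3 -m pendant '[[[0,0,0,0.14,0],[0,0,0,0.28,0],[0,0,0,0.42,0],[0,0,0,0.48,0],[0,0,0,0.48,0]]]'
python3 rg.py; python3 -c "
from m import *
from scipy.spatial.transform import Rotation as T
s=get_state();q=s['ee_rot'];z=T.from_quat(np.r_[q[1:],q[0]]).as_matrix()[:,2];print('lean gauge',z@[.974,-.225,0],z@[.225,.974,0])
for P in([-28,25,80],):print((G([P])[0]-s['tool_pos'])*100)"
```

```text
clock: 25.15
tool_pos: [0.5439, 0.1596, 0.1417]
ee_rot: [0.008, 0.649, 0.76, -0.023]
ft_force: [-0.6, 0.0, 0.9]
gripper_width: 0.0283
clock: 25.65
tool_pos: [0.5439, 0.159, 0.1429]
ee_rot: [0.017, 0.347, 0.938, -0.019]
ft_force: [-0.1, 0.4, -0.6]
gripper_width: 0.0002
clock: 26.15
tool_pos: [0.5439, 0.1584, 0.144]
ee_rot: [0.021, 0.114, 0.993, -0.014]
ft_force: [-0.3, -0.3, -0.3]
gripper_width: 0.0
t 26.15 tool in gauge mm [-62.32321247   2.33025162] z 144.03692149049954 F gauge [-0.2 -0.3 -0.3] yaw err 0.0018 rot [ 0.021  0.114  0.993 -0.014] j [ 0.09  0.5   1.44 -0.04  1.16 -1.24]
lean gauge 0.045677323876328925 -0.023735246431531555
[ 3.85429773  1.43672481 -6.40369215]
```

```bash
python3 -m pendant '[[[2,0.7,0,0,0],[3.9,1.4,-1.5,0,0],[3.9,1.4,-4,0,0],[3.9,1.4,-6.4,0,0],[3.9,1.4,-6.4,0,0]]]'
python3 -m pendant '[[[0,0,-0.6,0,0],[0,0,-1.2,0,0],[0,0,-1.5,0,0],[0,0,-1.5,0,0]]]'
python3 rg.py
python3 -m pendant '[[[0,0,-0.2,0,0],[0,0,-0.3,0,0],[0,0,-0.4,0,0],[0,0,-0.4,0,0]]]'
python3 rg.py; python3 ov.py side20 235,110,315,190
```

```text
clock: 26.65
tool_pos: [0.5815, 0.1718, 0.0778]
ee_rot: [0.019, 0.115, 0.993, -0.015]
ft_force: [-0.2, -0.6, 0.1]
gripper_width: -0.0002
clock: 27.05
tool_pos: [0.5816, 0.1718, 0.063]
ee_rot: [0.019, 0.115, 0.993, -0.015]
ft_force: [-0.6, 0.1, 0.2]
gripper_width: 0.0003
t 27.05 tool in gauge mm [-28.65063481  23.85960571] z 62.95095052347782 F gauge [-0.6  0.   0.2] yaw err 0.0039 rot [ 0.019  0.115  0.993 -0.015] j [ 0.11  0.66  1.41 -0.04  1.04 -1.21]
clock: 27.45
tool_pos: [0.5819, 0.1719, 0.0621]
ee_rot: [0.02, 0.115, 0.993, -0.015]
ft_force: [-8.1, -1.5, 22.7]
gripper_width: 0.0002
t 27.45 tool in gauge mm [-28.36238774  24.07742902] z 62.05536263389431 F gauge [-7.5 -3.2 22.7] yaw err 0.0037 rot [ 0.02   0.115  0.993 -0.015] j [ 0.11  0.66  1.41 -0.04  1.04 -1.21]
bracket origin in gauge mm [-60.42327465   2.67932524] z 4.065880623709939
```

View pics/side20o.png

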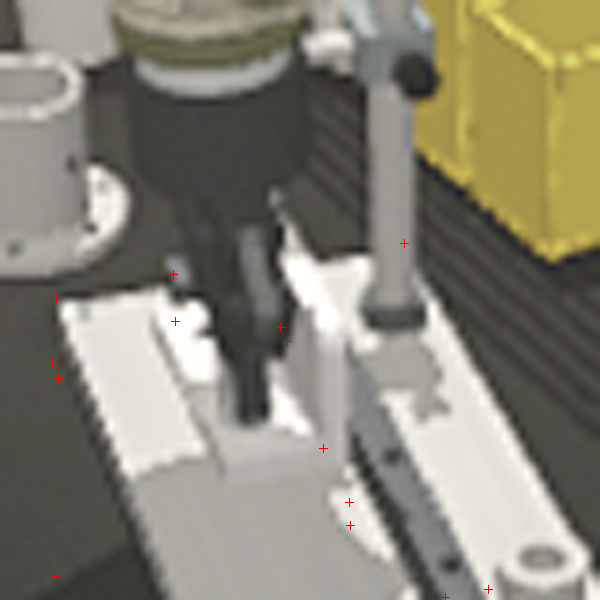

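The tip sits on the foot at (250,415), clear of the upright, whose whole top edge is now visible and flush to the fence. Pressing harder down and pushing back.

```bash
python3 -m pendant '[[[0,0,-0.45,0,0],[0,0,-0.6,0,0],[0.15,-0.03,-0.6,0,0],[0.25,-0.04,-0.6,0,0],[0.25,-0.04,-0.6,0,0]]]'
python3 rg.py
python3 -m pendant '[[[0.25,-0.04,-0.6,0,0],[0.3,-0.05,-0.65,0,0],[0.3,-0.05,-0.65,0,0]]]'
python3 rg.py
```

```text
clock: 28.0
tool_pos: [0.5826, 0.1718, 0.0618]
ee_rot: [0.02, 0.115, 0.993, -0.015]
ft_force: [-26.8, -2.8, 52.0]
gripper_width: 0.0
t 28.0 tool in gauge mm [-27.67096468  24.08826256] z 61.807759990160854 F gauge [-25.4  -8.8  52. ] yaw err 0.003 rot [ 0.02   0.115  0.993 -0.015] j [ 0.11  0.67  1.41 -0.04  1.04 -1.21]
clock: 28.3
tool_pos: [0.5827, 0.1718, 0.0617]
ee_rot: [0.018, 0.114, 0.993, -0.016]
ft_force: [-33.1, -2.3, 60.3]
gripper_width: 0.0001
t 28.3 tool in gauge mm [-27.56073737  24.13547677] z 61.74691689034868 F gauge [-31.7  -9.7  60.3] yaw err 0.0019 rot [ 0.018  0.114  0.993 -0.016] j [ 0.11  0.67  1.4  -0.04  1.04 -1.21]
```

The contact holds with no slip: 60 N down and 32 N back, ratio 0.53. I'll ease to a more moderate hold, then verify the fit to the stop before handing in.

```bash
python3 -m pendant '[[[0.2,0.02,-0.4,0,0],[0.2,0.02,-0.4,0,0],[0.2,0.02,-0.4,0,0],[0.2,0.02,-0.4,0,0],[0.2,0.02,-0.4,0,0]]]'
python3 rg.py
python3 - <<'E'
from m import *
s=snap('side','side21');t=snap('top','top21')
for name,im,box,f in(('side',s,(245,105,305,185),7.5),('top',t,(130,100,270,230),4.5)):
    P=frame(np.array([.6041,.1421]),-.2269)(np.array(BP)+[-17.5,60,25])
    P=np.vstack([P,G([[4,105,95],[4,105,117]])])
    a=overlay(im,P,box,f,'');cv2.imwrite('pics/'+name+'21o.png',cv2.LUT(a,(255*(np.arange(256)/255)**.6).astype(np.uint8)))
E
python3 rg.py
```

```text
clock: 28.8
tool_pos: [0.5838, 0.1721, 0.062]
ee_rot: [0.019, 0.114, 0.993, -0.016]
ft_force: [-17.1, -2.0, 34.2]
gripper_width: -0.0004
t 28.8 tool in gauge mm [-26.56376368  24.64483808] z 61.95017662072613 F gauge [-16.2  -5.8  34.2] yaw err 0.0015 rot [ 0.019  0.114  0.993 -0.016] j [ 0.11  0.67  1.4  -0.05  1.05 -1.21]
t 28.9 tool in gauge mm [-26.55363793  24.6314562 ] z 61.93036096380402 F gauge [-15.8  -7.1  35.3] yaw err 0.0015 rot [ 0.019  0.114  0.993 -0.016] j [ 0.11  0.67  1.4  -0.05  1.05 -1.21]
```

View pics/side21o.png

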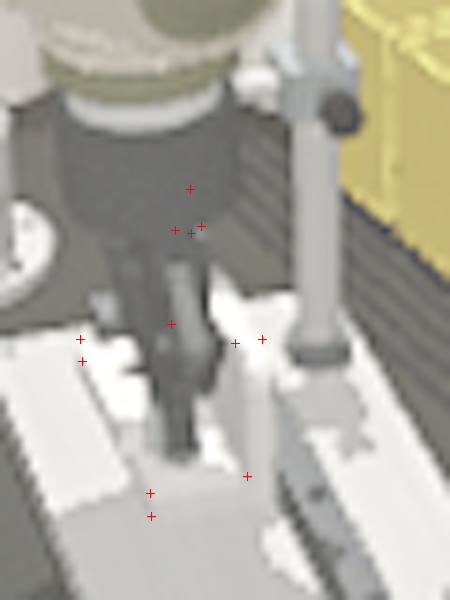

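View pics/top21o.png

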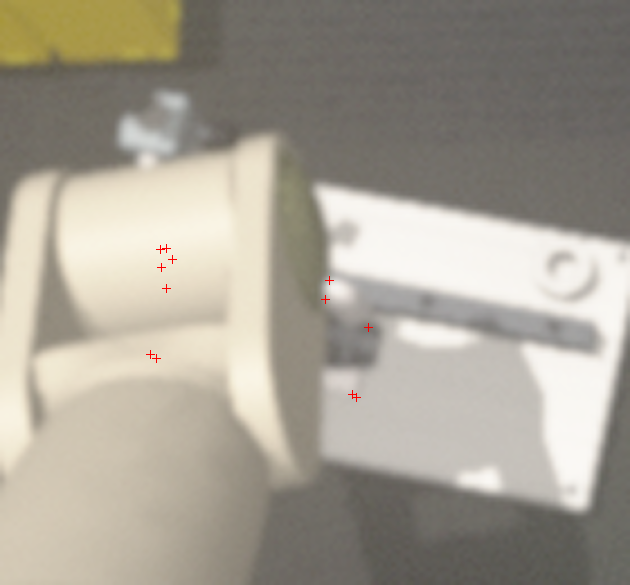

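Side overlay: the near foot corner (150,495) and inside corner (247,476) match the fully-home pose within about 1 px. The finger slid 1 mm as I eased off, so I'll use a bit more down force. I'll also nudge it along the fence to make sure it's on the stop.

```bash
python3 -m pendant '[[[0.1,0,-0.65,0,0],[0.12,0.1,-0.65,0,0],[0.15,0.2,-0.65,0,0],[0.15,0.25,-0.65,0,0],[0.15,0.25,-0.65,0,0]]]'
python3 rg.py
python3 -m pendant '[[[0.16,0.3,-0.65,0,0],[0.16,0.3,-0.65,0,0],[0.16,0.3,-0.65,0,0]]]'
python3 rg.py
```

```text
clock: 29.4
tool_pos: [0.5839, 0.1725, 0.0618]
ee_rot: [0.019, 0.113, 0.993, -0.018]
ft_force: [-26.6, -15.4, 55.3]
gripper_width: 0.0001
t 29.4 tool in gauge mm [-26.54327101  25.02957963] z 61.75695680093193 F gauge [-22.5 -21.   55.3] yaw err 0.0009 rot [ 0.019  0.113  0.993 -0.018] j [ 0.11  0.67  1.4  -0.05  1.05 -1.21]
clock: 29.7
tool_pos: [0.5845, 0.173, 0.0618]
ee_rot: [0.019, 0.113, 0.993, -0.021]
ft_force: [-25.3, -17.9, 54.6]
gripper_width: -0.0002
t 29.7 tool in gauge mm [-26.00625251  25.66611724] z 61.76154900072764 F gauge [-20.6 -23.2  54.6] yaw err 0.0004 rot [ 0.019  0.113  0.993 -0.021] j [ 0.11  0.67  1.39 -0.06  1.05 -1.2 ]
```

A 23 N push along the fence only made the finger slip, while plate and fence friction would take about 14 N, so the bracket is hard on the stop. Setting the final hold.

```bash
python3 -m pendant '[[[0.2,0.05,-0.6,0,0],[0.2,0.03,-0.6,0,0],[0.2,0.03,-0.6,0,0],[0.2,0.03,-0.6,0,0],[0.2,0.03,-0.6,0,0]]]'
python3 rg.py
python3 - <<'E'
from m import *
s=snap('side','side22')
P=frame(np.array([.6041,.1421]),-.2269)(np.array(BP)+[-17.5,60,25])
a=overlay(s,P,(245,105,305,185),7.5,'');cv2.imwrite('pics/side22o.png',cv2.LUT(a,(255*(np.arange(256)/255)**.6).astype(np.uint8)))
b=cv2.resize(s['pixels'],(560,420));cv2.imwrite('pics/side22.png',b)
E
python3 rg.py
```

```text
clock: 30.2
tool_pos: [0.5846, 0.1728, 0.0618]
ee_rot: [0.019, 0.113, 0.993, -0.022]
ft_force: [-27.0, -7.5, 54.1]
gripper_width: -0.0003
t 30.2 tool in gauge mm [-25.91815802  25.54390982] z 61.787066727468556 F gauge [-24.7 -13.3  54.1] yaw err -0.0002 rot [ 0.019  0.113  0.993 -0.022] j [ 0.11  0.67  1.39 -0.06  1.05 -1.2 ]
t 30.25 tool in gauge mm [-25.92572313  25.54281647] z 61.782260839055155 F gauge [-25.2 -12.2  52.8] yaw err -0.0002 rot [ 0.019  0.113  0.993 -0.022] j [ 0.11  0.67  1.39 -0.06  1.05 -1.2 ]
```

View pics/side22o.png

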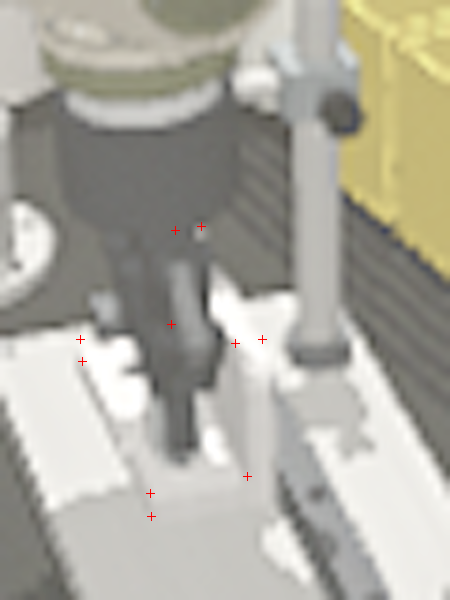

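View pics/side22.png

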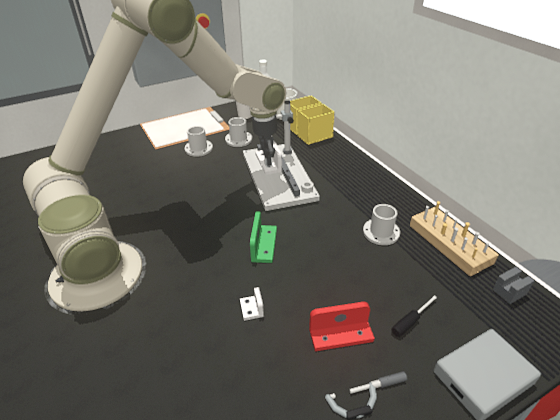

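The hold is steady at about 53 N down, 25 N back and 12 N towards the stop. The bracket is in place at about (275,160), and the bystanders match the first picture. Handing in.

```bash
python3 -c "
from h import *
print(manip.close_job())"
```

```text
the job is handed in; nothing more can be done
None
```

The bracket is home in the gauge, and I handed the job in at about 30 s with the shut fingertips still pressing it down and back.

I gripped the long aluminium bracket and set it down at the open end, about 4 mm in front of the fence. I then pushed it back to the fence and slid it under the indicator until it stopped against the stop block.

**Last checks**
- **Forces:** the hold was steady at about 53 N down, 25 N back and 12 N towards the stop. After plate friction, at least about 14 N should be left against the fence.
- **Position:** in the side view, the two bracket corners that are clearly visible match the fully-home pose to within about 1 pixel (about 2 mm).
- **Stop contact:** a 23 N push along the fence only made the fingertip slip, where friction alone would take about 14 N.
- **Bystanders:** they look unmoved compared with the first picture.

**What did not go as planned**
- **Corner attempts:** I tried twice to press in the inside corner. The finger knuckles touched the upright (up to about 31 N), so I backed off. The back push now goes through friction of the fingertips on the foot.
- **Finger slip:** the fingertip slid about 1 mm on the foot while I eased the force, and slightly again in the stop check.
- **Not checked directly:** the plunger and dial were mostly hidden behind the gripper, so I never saw the plunger lift. The gripper's clearance from the indicator comes from the measured positions and the parts of it in view.

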